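# Contact check of electrode blocks on two faces

## Robot

A 6-joint arm with a two-finger parallel gripper is mounted at the origin on the work surface. World frame = base frame: x ahead of the robot, y to its left, z up, the work surface at z = 0. Lengths are in mm, angles in rad, forces in N, time in s.
With the tool pointing down it reaches from about 275 to 750 mm from the base axis. Payload 10.2 kg.
Tool frame: the origin (TCP) lies midway between the tips of the shut fingers; the grasp point (between the pads) lies 19 mm behind it; y points along the fingers, z is the direction in which the jaws open and shut, and the axes are right-handed (so a half turn about y gives the same grasp; the last joint's range is limited). The gripper opens to 85 mm and grips with 20 to 120 N. Pads are 22 mm wide; open, the fingers measure 114 mm over their backs; the gripper's body (76 mm by 85 mm) begins 54 mm behind the grasp point. The pads swing forward as they close: fully open they stand 13 mm farther back than shut.
Start: joints at [0.898, 0.313, 1.498, -0, 1.331, -0.223], TCP at [228.275, 472.781, 231.294] pointing down, gripper open.
Joint ranges: [-2.94, 2.94], [-0.97, 2.17], [0.19, 2.56], [-1.23, 4.37], [0.02, 3.11], [-2.88, 2.88]. Speed limits (rad/s): [2.39, 2.39, 3.01, 3.14, 3.14, 3.14].

## Interface

Orientations are given as a unit quaternion [w, x, y, z].
In Python, from rig import ctrl gives the robot as it stands.
- The arm moves only by the shell command python3 -m inch 'ROWS' [OPENING] [FORCE]. ROWS is JSON, one flat list of numbers, 6 for each row, row after row: the shift along the tool's x, y, z in cm, then the turn, a rotation vector about the tool's x, y, z in rad. A call has 1 to 8 rows; each row is the pose to reach, as a shift and turn from the pose commanded when the call began, along the tool's axes at that moment; what a row does not reach only later rows make up. A row lasts 1/12 s, in which the tool goes at most 41.7 mm and 7.16 degrees, less where a joint would pass 70% of its speed; a pose out of reach is approached as far as the arm can. A call with a gripper value outside its range is refused whole. OPENING is the gripper command: -1 is fully open, 1 is shut, values between are in proportion, set as the call begins (- or left out, the last holds). The fingers move at their own pace and stop on an object; FORCE is the grip in N (left out, the last holds). Time passes only in rows, so rows that repeat a pose let the fingers close. It gives the time, the measured TCP pose, the force and the opening at its end, in the units of the state.
- ctrl.sense(): the state, without advancing time (a new reading comes with each control period).
- ctrl.capture(name): name is "scene" or "top" or "wrist"; returns the picture (480x640x3 uint8, red, green, blue); there is no depth.
- ctrl.get_calibration(name): a dict with "fx", "fy", "cx", "cy" (pixels), "world_to_cam" (4x4, takes a point from world to camera coordinates). Camera axes: x right, y down, z forward; pixel columns grow to the right and rows downward; lengths in mm; the calibration is good to about 2 mm. A picture is of the moment at which its call begins: read the wrist's pose just before it. get_calibration takes no time and is no camera call; for the wrist camera it gives the pose at the moment of the call.
- ctrl.finish_job(): hands the job in, once; it reports no verdict.
Trained networks look in the newest picture that a camera, given by its name, has taken for a name from the list of things; names that differ only in an ending like _2 or _b are one class to them, and where a whole thing is asked for, a point or a joint stands for the part that bears it (a point fixed in the world has none). Each returns a list of dicts, best first, with "score" (0 to 1); they miss things now and then, are a little off and sometimes report something else, mostly with a low value. They report only what shows in the picture. A call takes as long as a camera call. They do not tell look-alikes from the thing itself.
- ctrl.search_frame(thing, camera): "uv" ([column, row] in pixels, amid what is visible of it).
The state is a dict: "time_s": time; "joints": joint angles; "dq": joint speeds; "tau": joint torques, N m; "eef_pos": TCP position; "ee_rot": TCP orientation; "force": force on the tool from outside, world axes, zero at the start; "wrist_torque": the same for the moment, N m; "grip_width": opening from 0.0 (shut) to 1.0 (fully open).
Only numpy, scipy, OpenCV 4.12 (cv2) and the standard library are available. Lean on these libraries where they do the work, as an engineer would, in place of code of your own. Each camera call takes 0.05 s, during which the arm holds its last target.

## Task

Check the contacts of the electrode blocks on the bench (one or two of them today). Clamp them all in the slide-jaw fixture with their blue-ringed contacts up and rest the probe tip gently for about a second on each brass contact, in the order white, grey, red; then turn each block so that its yellow-ringed contact is up, clamp them all again and probe those contacts in the same order. Finish with the probe hanging in its stand, all blocks lying flat in the green tray and the jaw left well open, and leave the other things on the bench where they are.

Things in the scene. Friction and masses are not known exactly. Their poses are not given: they have to be found in the camera images.
- fixture: slide-jaw fixture: plate 12 mm thick, x -120 to 50, y -102 to 102 mm, two blue jaws. Origin at bench height under the middle of the clamping row; x points to the fixed jaw, y along the jaws. Blocks lie on the plate. Two clamping places, at x 0, y +64 and -64 mm: on each jaw a steel pad 36 mm wide, top 32 mm above the bench; fixed pad faces at x 20 mm. The moving jaw is on the -x side.
- jaw (a joint): opening of the moving jaw, m: the gap between the pads is 38 mm + this value (0 to 45 mm), so it reads 2 mm when 40 mm wide blocks are clamped and cannot be less then. The jaw slides along the fixture's x with about 4 N of friction and stays where it is left.
- jaw_post (a point): centre of the top of the red upright handle on the moving jaw, by which it is pushed and pulled: 16 mm (x) by 20 mm (y), free from 20 mm to 64 mm above the bench, 62 mm to the -x side of the middle when the joint reads 0.
- tray_in (a point): centre of the inner floor (4 mm above the bench) of the low green tray for tested blocks, fixed; inside 182 mm (x) by 132 mm (y), walls 4 mm thick and 16 mm high; axes are the tray's.
- stand: grey square probe stand fixed to the bench, origin at bench height under its centre: tower 50 mm square and 85 mm high with a 28 mm square hole from above, on a dark foot 80 mm square and 10 mm high.
- probe: spring test probe, 80 g, hanging upright in the stand by its black collar. Origin at the tip (spring out), z up along the probe: steel shank 12 mm in diameter from 12 to 70 mm, collar 48 mm in diameter from 70 to 75 mm, orange handle 24 mm square (sides along x and y) from 75 to 155 mm. When home in the stand the collar rests on its rim and the origin is 15 mm above the bench.
- probe_tip (a point): end of the probe's thin brass plunger, 5 mm in diameter; it is sprung and gives up to 9 mm (about 0.7 to 2.6 N).
- block_white: white plastic electrode block, 40 mm (x) by 44 mm (y) by 40 mm (z), 150 g, loose, may be absent. Origin at the centre of the face opposite the blue-ringed one (its underside at the start).
- white_blue (a point): centre of the blue-ringed brass contact (brass 14 mm across) on the +z face of the white block, at (0, 9, 40) mm in the block's frame.
- white_yellow (a point): centre of the yellow-ringed brass contact (brass 14 mm across) on the +x face of the white block, at (20, -9, 20) mm in the block's frame.
- block_grey: grey plastic electrode block, 40 mm (x) by 44 mm (y) by 40 mm (z), 150 g, loose, may be absent. Origin at the centre of the face opposite the blue-ringed one (its underside at the start).
- grey_blue (a point): centre of the blue-ringed brass contact (brass 14 mm across) on the +z face of the grey block, at (0, 9, 40) mm in the block's frame.
- grey_yellow (a point): centre of the yellow-ringed brass contact (brass 14 mm across) on the +x face of the grey block, at (20, -9, 20) mm in the block's frame.
- block_red: red plastic electrode block, 40 mm (x) by 44 mm (y) by 40 mm (z), 150 g, loose, may be absent. Origin at the centre of the face opposite the blue-ringed one (its underside at the start).
- red_blue (a point): centre of the blue-ringed brass contact (brass 14 mm across) on the +z face of the red block, at (0, 9, 40) mm in the block's frame.
- red_yellow (a point): centre of the yellow-ringed brass contact (brass 14 mm across) on the +x face of the red block, at (20, -9, 20) mm in the block's frame.
- jar: glass jar with white lid and green label, 70 mm wide, 75 mm high; not part of the job, origin at its underside.
- washbottle: white bottle with red cap, 66 mm wide, 170 mm high; not part of the job, origin at its underside.
- amber: amber glass bottle, 60 mm wide, 110 mm high; not part of the job, origin at its underside.
- beaker: glass beaker, 80 mm wide, 90 mm high; not part of the job, origin at its underside.
- handheld: grey handheld instrument with a dark screen lying flat, 72 by 145 by 10 mm; not part of the job, origin at its underside.
- spectacles: clear safety spectacles, 50 by 135 by 33 mm; not part of the job, origin at its underside.
Mind the look-alikes: they are no part of the job. There is more than one size of the block_red; the job needs the largest.

How it is judged:
By the outcome, as a careful person would: the job done as asked, in the order asked, and still so for the second after the job is handed in, with the robot touching nothing.
Of block_white, block_grey, block_red only 1 to 2 are there at a start; the rules pass over those that are not, and their reading is None.
At some moment in a run one of block_white, block_grey, block_red may be knocked a few centimetres aside while the robot is not near it.
It also fails if it takes over 210 s, if anything falls off the work surface, if the arm or the gripper's body presses on something with over 40 N, if the wrist force passes 120 N, or if a joint passes its speed limit or range.

## Working session

There is one attempt and no reset: what is moved stays moved. The work goes in short steps, Python scripts to look and compute and a shell command to move; the robot and the scene stay as the last step left them, time stands still between calls to the robot, and variables do not carry over. Pictures are saved under pics/ and viewed, and the job is handed in when it is done.

```bash
ls; mkdir -p pics; cat > h.py <<'E'
import numpy as np, cv2
from rig import ctrl
def cap(n,f):
    im=ctrl.capture(n); cv2.imwrite('pics/'+f,im[:,:,::-1]); return im
E
python3 - <<'E'
from h import *
s=ctrl.sense(); print({k:np.round(v,3).tolist() for k,v in s.items()})
for n in ("scene","top","wrist"):
    cap(n,f"{n}0.png"); c=ctrl.get_calibration(n); print(n,c['fx'],c['cx'],c['cy'],np.round(c['world_to_cam'],3).tolist())
print(ctrl.sense()['time_s'])
E
```

```text
pics
{'time_s': 0.0, 'joints': [0.898, 0.313, 1.498, 0.0, 1.331, -0.223], 'dq': [0.001, -0.001, 0.0, -0.002, 0.0, -0.001], 'tau': [-0.001, -41.227, -25.974, -0.0, 0.004, -0.0], 'eef_pos': [228.127, 472.577, 230.74], 'ee_rot': [-0.689, 0.69, -0.158, 0.157], 'force': [0.678, 1.084, -0.035], 'wrist_torque': [0.045, 0.008, 0.053], 'grip_width': 1.003}
scene 593.7141345196424 318.01765355169397 240.5367868757681 [[-0.764, 0.645, -0.019, 407.214], [0.348, 0.387, -0.854, -144.493], [-0.543, -0.659, -0.52, 1893.358], [0.0, 0.0, 0.0, 1.0]]
top 448.81303717246584 318.9283416811786 237.73414202715506 [[-0.001, -1.0, 0.007, 32.767], [-0.982, -0.0, -0.19, 579.418], [0.19, -0.008, -0.982, 888.76], [0.0, 0.0, 0.0, 1.0]]
wrist 392.54732929613846 322.39834884714315 244.0313005342793 [[0.435, 0.9, -0.001, -525.362], [0.855, -0.413, 0.313, -40.81], [0.281, -0.137, -0.95, 379.74], [0.0, 0.0, 0.0, 1.0]]
0.15
```

View pics/top0.png

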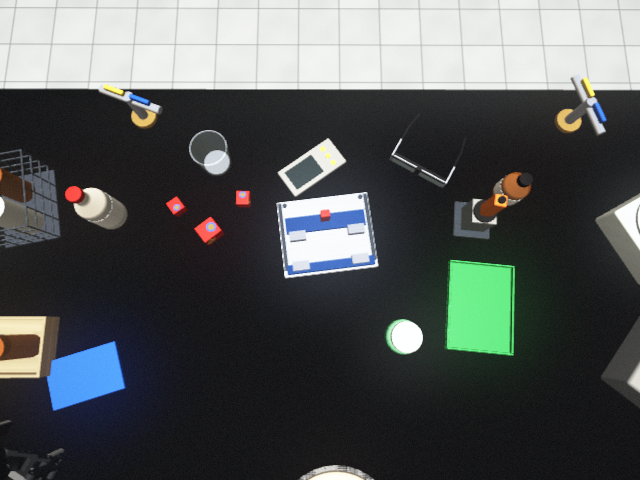

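View pics/scene0.png

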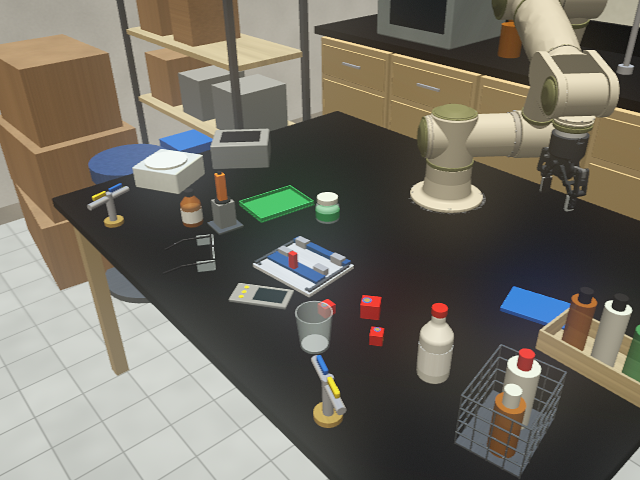

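View pics/wrist0.png

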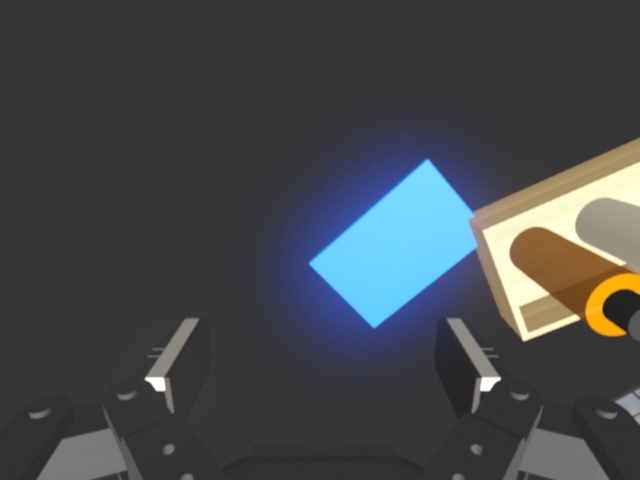

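The top view shows three red blocks at (208,230), (176,206) and (243,198). The one at (208,230) looks largest. I'll crop closer to check this, and check for white or grey blocks.

```bash
python3 - <<'E'
from h import *
im=cv2.imread('pics/top0.png'); a=cv2.resize(im[160:290,140:270],(600,600),interpolation=cv2.INTER_CUBIC); cv2.imwrite('pics/c1.png',a)
a=cv2.resize(im[180:290,265:390],(750,660),interpolation=cv2.INTER_CUBIC)[:600]; cv2.imwrite('pics/c2.png',a)
for t in ("block_white","block_grey","block_red","red_blue","fixture","stand","probe","tray_in","jaw_post"):
    print(t,[(np.round(d['uv'],1).tolist(),round(d['score'],2)) for d in ctrl.search_frame(t,"top")[:4]])
for t in ("block_white","block_grey"):
    print(t,[(np.round(d['uv'],1).tolist(),round(d['score'],2)) for d in ctrl.search_frame(t,"scene")[:4]])
E
```

```text
block_white []
block_grey [([478.0, 305.9], 0.46)]
block_red [([209.5, 233.2], 0.91), ([177.7, 206.8], 0.57), ([244.9, 198.0], 0.54), ([97.4, 204.8], 0.4)]
red_blue [([210.2, 231.7], 0.87), ([326.0, 234.2], 0.67), ([242.2, 197.5], 0.62), ([177.0, 205.5], 0.57)]
fixture [([325.5, 236.3], 0.82)]
stand [([467.3, 224.6], 0.71)]
probe [([489.6, 207.8], 0.7), ([418.7, 167.1], 0.34)]
tray_in [([478.8, 306.5], 0.58)]
jaw_post [([323.2, 223.6], 0.92)]
block_white []
block_grey []
```

View pics/c1.png

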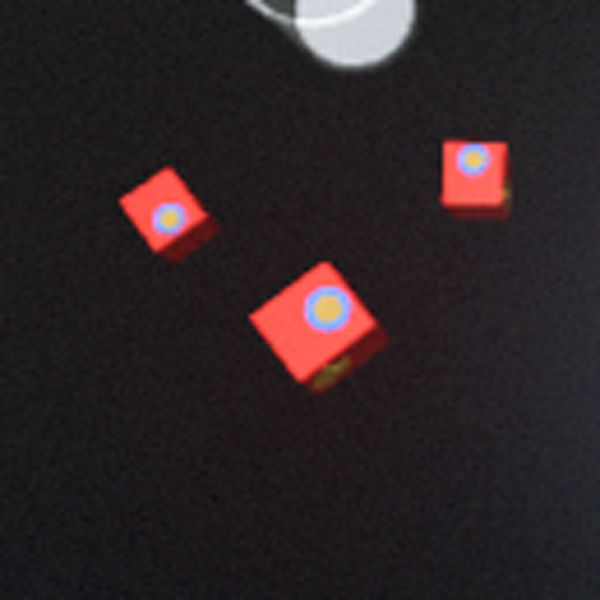

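View pics/c2.png

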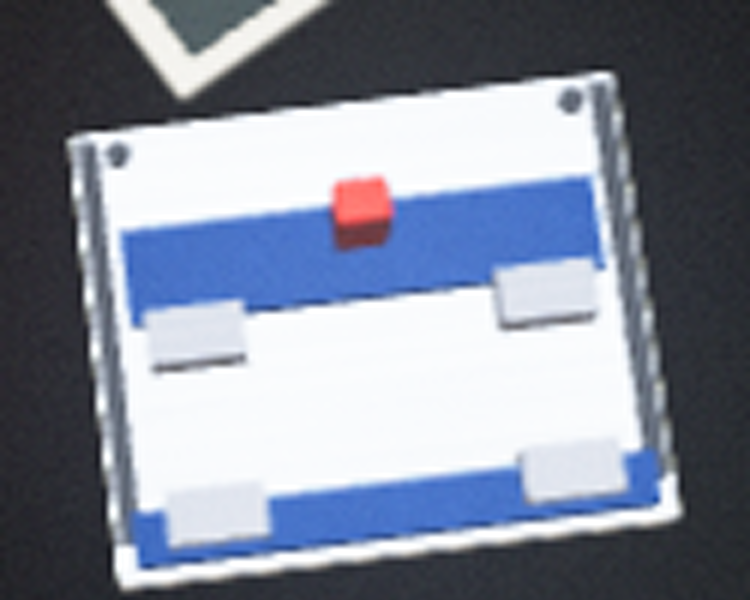

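```bash
cat >> h.py <<'E'
from scipy.optimize import least_squares
from scipy.spatial.transform import Rotation as R
def ray(c,uv,z):
    M=np.array(c['world_to_cam']);Rc=M[:3,:3];t=M[:3,3]
    o=-Rc.T@t; d=Rc.T@np.array([(uv[0]-c['cx'])/c['fx'],(uv[1]-c['cy'])/c['fy'],1])
    return o+d*(z-o[2])/d[2]
def proj(c,P):
    M=np.array(c['world_to_cam']);q=np.asarray(P)@M[:3,:3].T+M[:3,3]
    return np.c_[c['fx']*q[:,0]/q[:,2]+c['cx'],c['fy']*q[:,1]/q[:,2]+c['cy']]
def fit(c,model,uv,x0,y0,yaw0):
    model=np.asarray(model,float);uv=np.asarray(uv,float)
    def P(p):
        return np.c_[model[:,:2]@R.from_euler('z',p[2]).as_matrix()[:2,:2].T+p[:2],model[:,2]]
    s=least_squares(lambda p:(proj(c,P(p))-uv).ravel(),[x0,y0,yaw0],x_scale=[1,1,.01])
    return s.x,np.abs(s.fun).max()
def quat(Rm):
    q=R.from_matrix(Rm).as_quat(); return q
def cur():
    s=ctrl.sense(); w,x,y,z=s['ee_rot']; return np.array(s['eef_pos']),R.from_quat([x,y,z,w]),s
def toolR(ang,tilt=0):
    """pointing down, tool z (opening) along world angle ang; tilt about tool z"""
    z=np.array([np.cos(ang),np.sin(ang),0]);y=np.array([0,0,-1.]);x=np.cross(y,z)
    return R.from_matrix(np.c_[x,y,z])*R.from_rotvec([0,0,tilt])
def rel(p,Rt,p0=None,R0=None):
    if p0 is None: p0,R0,_=cur()
    sh=R0.inv().apply(np.asarray(p)-p0)/10; rv=(R0.inv()*Rt).as_rotvec()
    return np.round(sh,2).tolist(),np.round(rv,4).tolist()
def show():
    p,r,s=cur(); print('t',round(s['time_s'],2),'p',np.round(p,1),'F',np.round(s['force'],1),'g',round(s['grip_width'],3),'axes y',np.round(r.as_matrix()[:,1],3),'z',np.round(r.as_matrix()[:,2],3))
E
python3 - <<'E'
from h import *
c=ctrl.get_calibration('top')
px=lambda x,y,s,ox,oy:((x+.5)/s-.5+ox,(y+.5)/s-.5+oy)
F=[px(x,y,6,265,180) for x,y in [(70,137),(612,73),(682,515),(120,588)]]
# far-left corner: fixture x=-120 ; y sign: fixture x ~ -X world, y ~ -Y ; image left=+Y world => fixture y=-102
print('fix',fit(c,[(-120,-102,12),(-120,102,12),(50,102,12),(50,-102,12)],F,500,0,3.1), [ray(c,f,12).round() for f in F])
s=600/130
B=[px(x,y,s,140,160) for x,y in [(250,318),(325,262),(380,322),(305,382)]]
for b in B: print(ray(c,b,40).round(1))
print('post',ray(c,px(362,193,6,265,180),64))
print('tray',[ray(c,u,16).round() for u in [(449,261),(515,263),(514,355),(446,352)]])
print('stand', ray(c,(484,211),85).round(), 'probe top',ray(c,(501,200),170).round())
for n,u in dict(jar=(404,337),amber=(524,181)).items(): print(n,ray(c,u,75 if n=='jar' else 110).round())
show()
E
```

```text
fix (array([562.31847874,  11.1508231 ,   3.26814057]), np.float64(0.4095422782921787)) [array([668., 128.,  12.]), array([693., -75.,  12.]), array([526., -97.,  12.]), array([500., 107.,  12.])]
[602.5 300.7  40. ]
[629.2 267.1  40. ]
[600.6 240.4  40. ]
[572.3 273.8  40. ]
post [633.61606368  19.96689628  64.        ]
tray [array([ 536., -251.,   16.]), array([ 531., -395.,   16.]), array([ 337., -376.,   16.]), array([ 343., -234.,   16.])]
stand [ 630. -308.   85.] probe top [ 630. -309.  170.]
jar [ 376. -135.   75.]
amber [ 687. -385.  110.]
t 0.7 p [228.3 472.8 231.3] F [0.7 0.5 0.5] g 1.002 axes y [-0. -0. -1.] z [ 0.435  0.901 -0.   ]
```

```bash
cat >> h.py <<'E'
def tcam():
    c=ctrl.get_calibration('wrist'); p,r,_=cur()
    T=np.eye(4);T[:3,:3]=r.as_matrix();T[:3,3]=p
    return c,np.array(c['world_to_cam'])@T
def atpose(p,Rt):
    c,E=tcam(); T=np.eye(4);T[:3,:3]=Rt.as_matrix();T[:3,3]=p
    c=dict(c);c['world_to_cam']=E@np.linalg.inv(T);return c
E
python3 - <<'E'
from h import *
c,E=tcam(); print('cam in tool', (-E[:3,:3].T@E[:3,3]).round(1),'axis',E[2,:3].round(3))
for a in (2.24,2.24-np.pi):
  for p in [(560,200,300),(500,200,300),(601,270,300)]:
    cc=atpose(p,toolR(a)); print(a,p,proj(cc,[(601,270,40),(562,11,12),(633,20,64),(500,107,12)]).round().tolist(), rel(p,toolR(a)))
E
```

```text
cam in tool [ -79.7 -142.3    0.7] axis [0.313 0.95  0.   ]
2.24 (560, 200, 300) [[349.0, 264.0], [174.0, 77.0], [122.0, 143.0], [287.0, 89.0]] ([41.73, -6.87, -10.14], [0.0, -1.119, -0.0])
2.24 (500, 200, 300) [[315.0, 302.0], [144.0, 126.0], [92.0, 193.0], [253.0, 137.0]] ([36.33, -6.87, -12.75], [0.0, -1.119, -0.0])
2.24 (601, 270, 300) [[322.0, 196.0], [133.0, -9.0], [75.0, 54.0], [254.0, 4.0]] ([42.38, -6.87, -2.06], [0.0, -1.119, -0.0])
-0.9015926535897929 (560, 200, 300) [[291.0, 119.0], [447.0, 286.0], [504.0, 253.0], [352.0, 278.0]] ([41.73, -6.87, -10.14], [0.0, 2.0226, 0.0])
-0.9015926535897929 (500, 200, 300) [[330.0, 67.0], [483.0, 249.0], [549.0, 208.0], [385.0, 240.0]] ([36.33, -6.87, -12.75], [0.0, 2.0226, 0.0])
-0.9015926535897929 (601, 270, 300) [[322.0, 196.0], [464.0, 342.0], [521.0, 318.0], [374.0, 334.0]] ([42.38, -6.87, -2.06], [0.0, 2.0226, 0.0])
```

```bash
python3 -m inch '[42,-6.9,-2,0,-1.119,0,42,-6.9,-2,0,-1.119,0,42,-6.9,-2,0,-1.119,0,42,-6.9,-2,0,-1.119,0,42,-6.9,-2,0,-1.119,0,42,-6.9,-2,0,-1.119,0,42,-6.9,-2,0,-1.119,0,42,-6.9,-2,0,-1.119,0]'; python3 -c "
from h import *
show(); print(rel((601,270,300),toolR(2.24)), ctrl.sense()['joints'])"
```

```text
time_s: 1.37
eef_pos: [503.0, 323.5, 282.7]
ee_rot: [0.685, -0.685, -0.175, 0.175]
force: [-0.1, 0.9, 0.2]
grip_width: 1.003
t 1.37 p [503.  323.5 282.7] F [-0.1  0.9  0.2] g 1.003 axes y [ 0.  0. -1.] z [-0.481  0.877  0.   ]
([6.02, -1.73, -9.4], [-0.0, -0.1678, 0.0001]) [ 3.75725517e-01  4.51335165e-01  1.16792469e+00  7.27039286e-05
  1.52220439e+00 -1.69647981e+00]
```

```bash
python3 -m inch '[6,-1.7,-9.4,0,-0.168,0,6,-1.7,-9.4,0,-0.168,0,6,-1.7,-9.4,0,-0.168,0,6,-1.7,-9.4,0,-0.168,0,6,-1.7,-9.4,0,-0.168,0]'; python3 -c "
from h import *
show(); cap('wrist','w1.png'); print(ctrl.get_calibration('wrist')['world_to_cam'][0])"
```

```text
time_s: 1.78
eef_pos: [599.9, 269.5, 298.4]
ee_rot: [0.669, -0.669, -0.229, 0.23]
force: [-0.2, 0.5, 0.5]
grip_width: 0.998
t 1.78 p [599.9 269.5 298.4] F [-0.2  0.5  0.5] g 0.998 axes y [-0.001 -0.    -1.   ] z [-0.614  0.789  0.001]
[-6.14798484e-01  7.88684038e-01  5.59394381e-04  1.54986643e+02]
```

View pics/w1.png

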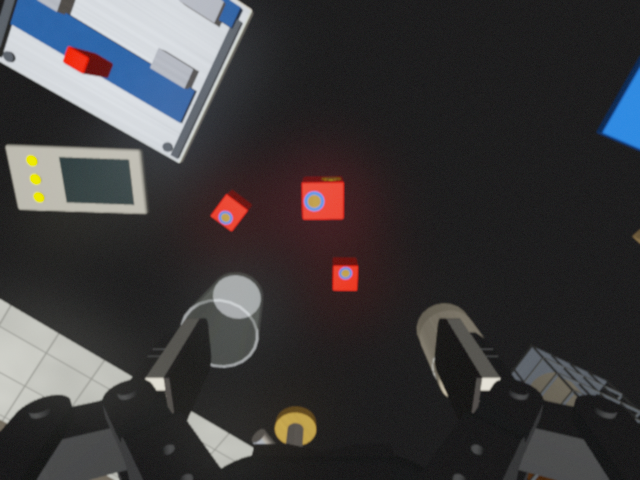

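```bash
cat >> h.py <<'E'
def redtop(im,center,rad=45):
    """top face of block: bright red + ring, minAreaRect corners"""
    b=im.astype(int); u,v=map(int,center)
    m=(b.max(2)>150)
    mm=np.zeros_like(m); mm[max(v-rad,0):v+rad,max(u-rad,0):u+rad]=1
    m=(m&mm).astype(np.uint8)
    n,l,st,ce=cv2.connectedComponentsWithStats(m)
    k=1+np.argmax(st[1:,4]); cs,_=cv2.findContours((l==k).astype(np.uint8),cv2.RETR_EXTERNAL,cv2.CHAIN_APPROX_NONE)
    return cv2.minAreaRect(cs[0]),st[k]
E
python3 - <<'E'
from h import *
im=cv2.imread('pics/w1.png')[:,:,::-1]; c=ctrl.get_calibration('wrist')
r,st=redtop(im,(323,199)); print(r,st)
for b in cv2.boxPoints(r): print(b, ray(c,b,40).round(1))
print('ctr',ray(c,r[0],40), 'blue',ray(c,(314.5,201.5),40))
t=ctrl.get_calibration('top')
print('bottle',ray(t,(115,217),0),ray(t,(75,195),170),'small',ray(t,(176,206),25),ray(t,(243,198),25),'beaker',ray(t,(217,162),0))
cv2.imwrite('pics/c3.png',cv2.resize(cv2.imread('pics/w1.png')[160:240,280:370],(720,600),interpolation=cv2.INTER_CUBIC)[:,:])
E
```

```text
((322.0, 200.0), (38.0, 42.0), 90.0) [ 301  181   43   39 1628]
[301. 181.] [600.5 243.8  40. ]
[343. 181.] [574.1 277.7  40. ]
[343. 219.] [605.3 302.8  40. ]
[301. 219.] [632.5 267.9  40. ]
ctr [602.85427647 272.87430778  40.        ] blue [608.89085103 267.70185592  40.        ]
bottle [637.38056607 489.44113974   0.        ] [638.48404087 489.82606269 170.        ] small [656.28778554 346.48528871  25.        ] [674.67988205 199.9574318   25.        ] beaker [767.66964824 266.58094354   0.        ]
```

View pics/c3.png

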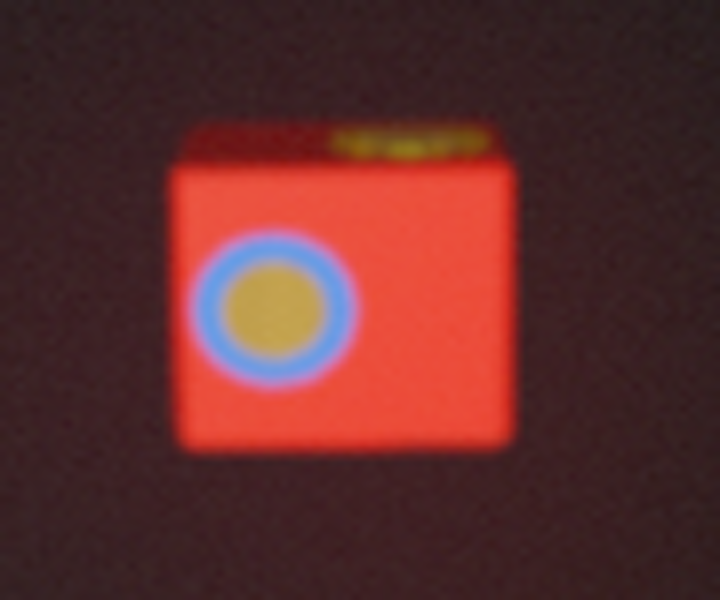

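```bash
python3 -c "
from h import *
print(rel((602,272,7),toolR(2.235)))"
```

```text
([0.35, 29.18, -0.09], [-0.0006, -0.0015, -0.0007])
```

```bash
python3 -m inch '[0.3,10,0,0,0,0,0.3,20,0,0,0,0,0.3,29.2,0,0,0,0,0.3,29.2,0,0,0,0,0.3,29.2,0,0,0,0,0.3,29.2,0,0,0,0,0.3,29.2,0,0,0,0,0.3,29.2,0,0,0,0]' -1 40; python3 -m inch '[0,0.1,0,0,0,0,0,0.1,0,0,0,0]' ; python3 -m inch '[0,0,0,0,0,0,0,0,0,0,0,0,0,0,0,0,0,0,0,0,0,0,0,0,0,0,0,0,0,0,0,0,0,0,0,0,0,0,0,0,0,0]' 1 40;  python3 -c "
from h import *
show()"
```

```text
time_s: 2.5
eef_pos: [595.7, 272.3, -0.6]
ee_rot: [0.669, -0.668, -0.226, 0.236]
force: [-0.6, -0.2, -1.9]
grip_width: 1.003
time_s: 2.67
eef_pos: [602.3, 273.4, 9.3]
ee_rot: [-0.668, 0.669, 0.232, -0.229]
force: [-0.6, -0.1, 0.6]
grip_width: 0.997
time_s: 3.25
eef_pos: [602.2, 272.5, 8.0]
ee_rot: [-0.668, 0.669, 0.231, -0.229]
force: [-1.0, -0.0, 7.5]
grip_width: 0.511
t 3.25 p [602.2 272.5   8. ] F [-1.  -0.   7.5] g 0.511 axes y [ 0.002  0.001 -1.   ] z [-0.616  0.788 -0.001]
```

```bash
python3 -m inch '[0,0,0,0,0,0,0,0,0,0,0,0,0,0,0,0,0,0,0,0,0,0,0,0]' -1; python3 -m inch '[0,-8,0,0,0,0,0,-16,0,0,0,0,0,-22,0,0,0,0,0,-24,0,0,0,0]';  python3 - <<'E'
from h import *
show()
th=3.268
def f2w(x,y,z): 
    return [562.3+x*np.cos(th)-y*np.sin(th),11.2+x*np.sin(th)+y*np.cos(th),z]
a=1.697
for p in [(600,30,300),(630,20,280),(560,30,300),(640,30,320)]:
    cc=atpose(p,toolR(a)); print(p,proj(cc,[f2w(-120,-102,12),f2w(-120,102,12),f2w(50,102,12),f2w(50,-102,12),f2w(-72,0,64)]).round().tolist(),rel(p,toolR(a)))
E
```

```text
time_s: 3.58
eef_pos: [601.2, 272.3, 6.1]
ee_rot: [0.669, -0.669, -0.23, 0.23]
force: [0.1, 0.7, 0.8]
grip_width: 0.998
time_s: 3.92
eef_pos: [601.0, 272.3, 174.9]
ee_rot: [0.669, -0.669, -0.23, 0.23]
force: [0.6, 0.4, 0.5]
grip_width: 0.999
t 3.92 p [601.  272.3 174.9] F [0.6 0.4 0.5] g 0.999 axes y [-0. -0. -1.] z [-0.616  0.788  0.   ]
(600, 30, 300) [[398.0, 258.0], [224.0, 259.0], [210.0, 104.0], [408.0, 104.0], [309.0, 232.0]] ([-15.0, -12.51, -19.03], [-0.0001, 0.5371, -0.0004])
(630, 20, 280) [[416.0, 240.0], [230.0, 241.0], [216.0, 72.0], [429.0, 72.0], [323.0, 208.0]] ([-13.25, -10.51, -21.67], [-0.0001, 0.5371, -0.0004])
(560, 30, 300) [[392.0, 289.0], [222.0, 290.0], [209.0, 144.0], [401.0, 144.0], [305.0, 268.0]] ([-18.15, -12.51, -16.57], [-0.0001, 0.5371, -0.0004])
(640, 30, 320) [[401.0, 221.0], [229.0, 221.0], [217.0, 64.0], [411.0, 64.0], [314.0, 189.0]] ([-11.85, -14.51, -21.49], [-0.0001, 0.5371, -0.0004])
```

```bash
python3 -m inch '[-3,-4,-4,0,0.12,0,-6,-6,-8,0,0.24,0,-9,-8,-12,0,0.36,0,-12,-9,-16,0,0.48,0,-13.2,-10.5,-19.5,0,0.537,0,-13.2,-10.5,-21.7,0,0.537,0,-13.2,-10.5,-21.7,0,0.537,0,-13.2,-10.5,-21.7,0,0.537,0]' -0.2;  python3 - <<'E'
from h import *
show(); cap('wrist','w2.png'); c=ctrl.get_calibration('wrist'); np.save('w2.npy',np.array(c['world_to_cam']))
E
```

```text
time_s: 4.58
eef_pos: [632.2, 14.7, 279.0]
ee_rot: [-0.705, 0.706, 0.043, -0.042]
force: [0.2, -0.3, -0.5]
grip_width: 0.602
t 4.58 p [632.2  14.7 279. ] F [ 0.2 -0.3 -0.5] g 0.602 axes y [ 0.002 -0.002 -1.   ] z [-0.12   0.993 -0.002]
```

View pics/w2.png

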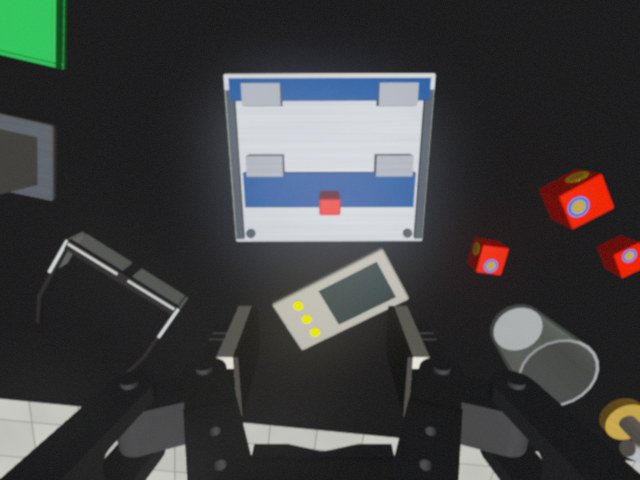

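```bash
python3 -m inch '[0,0,0,0,0,0,0,0,0,0,0,0]'; python3 - <<'E'
from h import *
show(); c=ctrl.get_calibration('wrist'); im=cap('wrist','w3.png')
a=cv2.resize(cv2.imread('pics/w3.png')[60:255,210:450],(738,600),interpolation=cv2.INTER_CUBIC); cv2.imwrite('pics/c4.png',a)
E
```

```text
time_s: 4.8
eef_pos: [630.6, 21.2, 277.5]
ee_rot: [0.706, -0.706, -0.045, 0.045]
force: [-0.2, 0.0, -0.4]
grip_width: 0.599
t 4.8 p [630.6  21.2 277.5] F [-0.2  0.  -0.4] g 0.599 axes y [-0.001  0.    -1.   ] z [-0.127  0.992  0.   ]
```

View pics/c4.png

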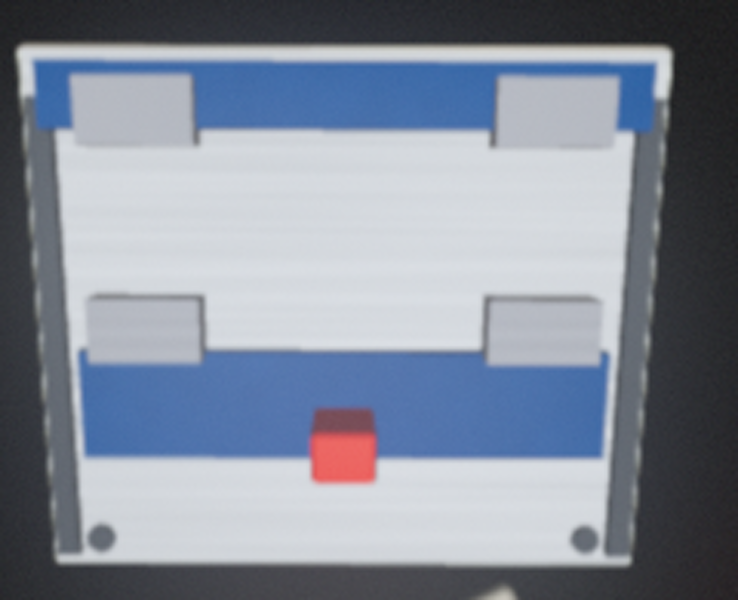

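```bash
python3 - <<'E'
from h import *
c=ctrl.get_calibration('wrist')
s=738/240; s2=600/195
px=lambda x,y:((x+.5)/s-.5+210,(y+.5)/s2-.5+60)
uv=[px(*q) for q in [(17,47),(671,48),(630,563),(57,562)]]
mod=[(50,102,12),(50,-102,12),(-120,-102,12),(-120,102,12)]
print(fit(c,mod,uv,562,11,3.268))
uv2=uv+[px(*q) for q in [(73,146),(194,146),(494,148),(615,148)]]
mod2=mod+[(20,82,32),(20,46,32),(20,-46,32),(20,-82,32)]
p,e=fit(c,mod2,uv2,562,11,3.268); print(p,e)
def w2f(w): 
    d=np.array(w[:2])-p[:2]; return R.from_euler('z',-p[2]).apply([d[0],d[1],0])[:2]
print('post',w2f(ray(c,px(344,457.5),64)),ray(c,px(344,457.5),64))
print('mpads',[w2f(ray(c,px(*q),32)).round(1) for q in [(90,298),(204,296),(486,297),(601,300)]])
print('fpads',[w2f(ray(c,px(*q),32)).round(1) for q in [(73,146),(194,146),(494,148),(615,148)]])
E
```

```text
(array([565.17208818,  12.49893433,   3.26713899]), np.float64(0.7795118933224217))
[565.22695863  12.53646693   3.26650754] 0.8235967541345133
post [-68.94566808  -0.18451839] [633.6124318   21.30950819  64.        ]
mpads [array([-25.2,  80. ]), array([-24.5,  44. ]), array([-24.6, -44.8]), array([-25.4, -81.1])]
fpads [array([20. , 82.3]), array([20.1, 45.5]), array([ 19.8, -45.5]), array([ 19.9, -82.3])]
```

```bash
python3 -m inch '[0.3,6,0,0,0,0,0.3,12,0,0,0,0,0.3,18,0,0,0,0,0.3,21,0,0,0,0,0.3,23,0,0,0,0,0.3,23.8,0,0,0,0,0.3,24,0,0,0,0]' -0.2;  python3 -m inch '[0,0,0,0,0,0,0,0,0,0,0,0,0,0,0,0,0,0,0,0,0,0,0,0,0,0,0,0,0,0]' 1 50; python3 -c "
from h import *
show()"
```

```text
time_s: 5.43
eef_pos: [630.3, 22.2, 31.7]
ee_rot: [0.707, -0.705, -0.041, 0.049]
force: [-0.9, 0.5, -0.8]
grip_width: 0.601
time_s: 5.85
eef_pos: [635.4, 20.7, 40.9]
ee_rot: [-0.706, 0.706, 0.046, -0.043]
force: [-0.6, 2.0, 7.8]
grip_width: 0.223
t 5.85 p [635.4  20.7  40.9] F [-0.6  2.   7.8] g 0.223 axes y [ 0.005 -0.    -1.   ] z [-0.126  0.992 -0.001]
```

```bash
python3 -m inch '[0.5,0,0,0,0,0,1,0,0,0,0,0,1.5,0,0,0,0,0,2,0,0,0,0,0,2.5,0,0,0,0,0,3,0,0,0,0,0,3.2,0,0,0,0,0,3.2,0,0,0,0,0]'; python3 -m inch '[0,0,0,0,0,0,0,0,0,0,0,0]';python3 -c "
from h import *
show()"
```

```text
time_s: 6.52
eef_pos: [667.0, 24.7, 41.0]
ee_rot: [-0.705, 0.706, 0.046, -0.043]
force: [-0.9, 1.9, 6.5]
grip_width: 0.222
time_s: 6.68
eef_pos: [667.0, 24.7, 40.9]
ee_rot: [-0.706, 0.706, 0.046, -0.043]
force: [-0.3, 1.9, 6.1]
grip_width: 0.219
t 6.68 p [667.   24.7  40.9] F [-0.3  1.9  6.1] g 0.219 axes y [ 0.005 -0.    -1.   ] z [-0.126  0.992 -0.001]
```

```bash
python3 -m inch '[0,0,0,0,0,0,0,0,0,0,0,0,0,-5,0,0,0,0,0,-10,0,0,0,0,0,-15,0,0,0,0]' -0.2;python3 -c "
from h import *
show(); print(rel((602,272,220),toolR(2.235)))"
```

```text
time_s: 7.1
eef_pos: [665.3, 24.5, 164.8]
ee_rot: [-0.706, 0.706, 0.044, -0.045]
force: [0.8, 0.1, 0.1]
grip_width: 0.599
t 7.1 p [665.3  24.5 164.8] F [0.8 0.1 0.1] g 0.599 axes y [-0.001 -0.    -1.   ] z [-0.126  0.992  0.   ]
([-3.17, -5.52, 25.35], [-0.0002, -0.538, -0.0007])
```

```bash
python3 -m inch '[-0.5,-3,4,0,-0.1,0,-1,-5.5,8,0,-0.2,0,-2,-5.5,12,0,-0.3,0,-2.5,-5.5,16,0,-0.4,0,-3,-5.5,20,0,-0.5,0,-3.2,-5.5,23.5,0,-0.538,0,-3.2,-5.5,25.2,0,-0.538,0,-3.2,-5.5,25.4,0,-0.538,0]' -1; python3 -m inch '[0,0,0,0,0,0,0,0,0,0,0,0]';python3 - <<'E'
from h import *
show(); c=ctrl.get_calibration('wrist'); im=cap('wrist','w4.png')
print(proj(c,[(602,272,40)]).round())
E
```

```text
time_s: 7.77
eef_pos: [600.5, 276.5, 218.4]
ee_rot: [0.668, -0.668, -0.232, 0.232]
force: [0.4, 0.1, -0.4]
grip_width: 0.996
time_s: 7.93
eef_pos: [602.2, 271.5, 218.1]
ee_rot: [-0.668, 0.669, 0.23, -0.23]
force: [0.2, -0.6, -0.4]
grip_width: 1.001
t 7.93 p [602.2 271.5 218.1] F [ 0.2 -0.6 -0.4] g 1.001 axes y [ 0. -0. -1.] z [-0.616  0.788 -0.   ]
[[323. 214.]]
```

View pics/w4.png

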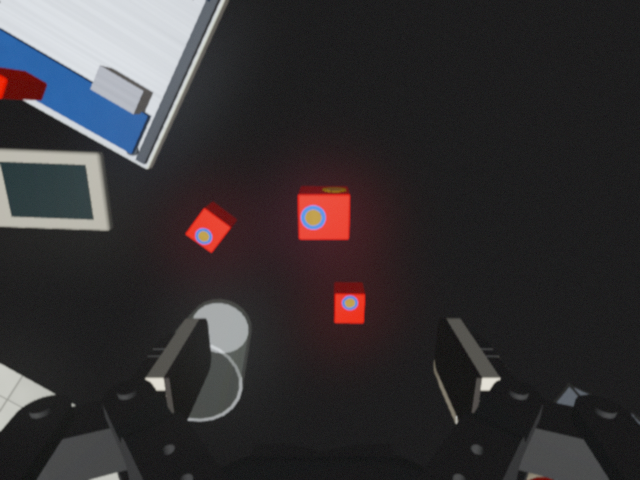

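```bash
python3 -m inch '[0.2,6,0,0,0,0,0.2,12,0,0,0,0,0.2,16,0,0,0,0,0.2,18.5,0,0,0,0,0.2,20,0,0,0,0,0.2,20.8,0,0,0,0,0.2,21,0,0,0,0,0.2,21,0,0,0,0]';  python3 -m inch '[0,0,0,0,0,0,0,0,0,0,0,0,0,0,0,0,0,0,0,0,0,0,0,0,0,0,0,0,0,0,0,0,0,0,0,0]' 1 40; python3 -c "
from h import *
show()
p=np.array([565.2,12.5]);th=3.2665
f2w=lambda x,y:p+R.from_euler('z',th).apply([x,y,0])[:2]
print(f2w(-6,-64)); print(rel((*f2w(-6,-64),120),toolR(th-np.pi/2)))"
```

```text
time_s: 8.65
eef_pos: [604.7, 273.2, 9.6]
ee_rot: [-0.669, 0.669, 0.231, -0.229]
force: [0.6, -0.3, 0.5]
grip_width: 1.0
time_s: 9.15
eef_pos: [604.3, 273.9, 9.6]
ee_rot: [-0.668, 0.669, 0.231, -0.23]
force: [-1.1, -1.0, 6.3]
grip_width: 0.511
t 9.15 p [604.3 273.9   9.6] F [-1.1 -1.   6.3] g 0.511 axes y [ 0.002  0.001 -1.   ] z [-0.617  0.787 -0.001]
[563.17995595  76.74888654]
([-15.37, -11.06, -13.0], [0.0004, 0.5395, 0.0024])
```

```bash
python3 -m inch '[0,-4,0,0,0,0,-1,-8,-1,0,0.08,0,-4,-11,-3,0,0.16,0,-7,-11,-6,0,0.24,0,-10,-11,-9,0,0.34,0,-13,-11,-11.5,0,0.44,0,-15,-11,-12.8,0,0.52,0,-15.4,-11,-13,0,0.539,0]'; python3 -m inch '[0,0,0,0,0,0,0,0,0,0,0,0]'; python3 -c "
from h import *
show(); cap('wrist','w5.png'); cap('top','t5.png')
p=np.array([565.2,12.5]);th=3.2665
f2w=lambda x,y:p+R.from_euler('z',th).apply([x,y,0])[:2]
print(rel((*f2w(-6,-64),22),toolR(th-np.pi/2)))"
```

```text
time_s: 9.82
eef_pos: [561.4, 72.4, 118.1]
ee_rot: [-0.706, 0.706, 0.041, -0.042]
force: [-0.8, -0.1, -2.6]
grip_width: 0.511
time_s: 9.98
eef_pos: [562.5, 76.8, 118.1]
ee_rot: [0.706, -0.706, -0.045, 0.045]
force: [-1.0, 0.5, -1.2]
grip_width: 0.511
t 9.98 p [562.5  76.8 118.1] F [-1.   0.5 -1.2] g 0.511 axes y [ 0.  0. -1.] z [-0.126  0.992  0.   ]
([0.05, 9.59, -0.09], [-0.0002, 0.0026, 0.0001])
```

View pics/w5.png

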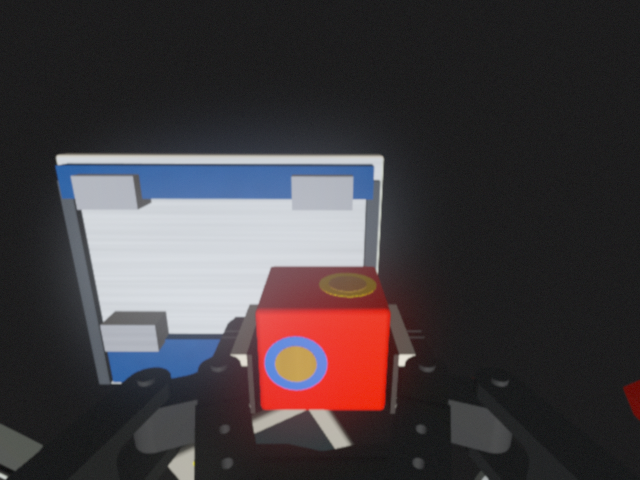

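```bash
python3 -m inch '[0,2.5,-0.1,0,0,0,0,5,-0.1,0,0,0,0,7,-0.1,0,0,0,0,8.2,-0.1,0,0,0,0,9,-0.1,0,0,0,0,9.4,-0.1,0,0,0,0,9.6,-0.1,0,0,0,0,9.6,-0.1,0,0,0]'; python3 -m inch '[0,0,0,0,0,0,0,0,0,0,0,0]'; python3 -c "
from h import *
show()"
```

```text
time_s: 10.75
eef_pos: [563.0, 75.6, 22.4]
ee_rot: [-0.706, 0.706, 0.045, -0.044]
force: [0.0, 0.1, -2.0]
grip_width: 0.506
time_s: 10.92
eef_pos: [563.0, 75.4, 22.8]
ee_rot: [-0.706, 0.706, 0.045, -0.044]
force: [0.2, -0.0, -2.5]
grip_width: 0.506
t 10.92 p [563.   75.4  22.8] F [ 0.2 -0.  -2.5] g 0.506 axes y [ 0.002 -0.    -1.   ] z [-0.125  0.992 -0.   ]
```

```bash
python3 -m inch '[0,0.1,0,0,0,0,0,0.2,0,0,0,0,0,0.2,0,0,0,0]'; python3 -c "
from h import *
show()"
```

```text
time_s: 11.17
eef_pos: [563.0, 75.4, 21.6]
ee_rot: [-0.706, 0.706, 0.045, -0.044]
force: [-5.0, -0.4, 11.5]
grip_width: 0.506
t 11.17 p [563.   75.4  21.6] F [-5.  -0.4 11.5] g 0.506 axes y [ 0.001 -0.    -1.   ] z [-0.125  0.992 -0.   ]
```

```bash
python3 -m inch '[0,0,0,0,0,0,0,0,0,0,0,0,0,0,0,0,0,0,0,-4,0,0,0,0,0,-8,0,0,0,0,0,-10,0,0,0,0]' -0.5; python3 -c "
from h import *
show(); 
p=np.array([565.2,12.5]);th=3.2665
print(rel((666,24.7,110),toolR(th-np.pi/2)))"
```

```text
time_s: 11.67
eef_pos: [563.9, 75.4, 124.2]
ee_rot: [-0.705, 0.706, 0.046, -0.042]
force: [0.5, -0.4, 1.0]
grip_width: 0.751
t 11.67 p [563.9  75.4 124.2] F [ 0.5 -0.4  1. ] g 0.751 axes y [ 0.005 -0.    -1.   ] z [-0.125  0.992 -0.001]
([9.49, 1.47, -6.3], [0.001, 0.0004, 0.0051])
```

```bash
python3 -m inch '[3,0,-2,0,0,0,6,0,-4,0,0,0,8.5,0,-5.6,0,0,0,9.5,0,-6.3,0,0,0,9.5,0.5,-6.3,0,0,0,9.5,3,-6.3,0,0,0,9.5,6,-6.3,0,0,0,9.5,8,-6.3,0,0,0]' -0.2;python3 -m inch '[0,0.4,0,0,0,0,0,0.4,0,0,0,0]'; python3 -m inch '[0,0,0,0,0,0,0,0,0,0,0,0,0,0,0,0,0,0,0,0,0,0,0,0,0,0,0,0,0,0]' 1 60; python3 -c "
from h import *
show()"
```

```text
time_s: 12.33
eef_pos: [662.9, 25.5, 37.1]
ee_rot: [0.706, -0.705, -0.043, 0.045]
force: [-0.3, -0.1, -0.3]
grip_width: 0.601
time_s: 12.5
eef_pos: [663.5, 25.3, 34.8]
ee_rot: [0.706, -0.705, -0.043, 0.045]
force: [0.5, 0.6, 0.9]
grip_width: 0.601
time_s: 12.92
eef_pos: [665.5, 24.5, 38.0]
ee_rot: [-0.705, 0.706, 0.045, -0.043]
force: [-2.5, -0.2, 6.7]
grip_width: 0.222
t 12.92 p [665.5  24.5  38. ] F [-2.5 -0.2  6.7] g 0.222 axes y [ 0.003 -0.001 -1.   ] z [-0.125  0.992 -0.001]
```

```bash
python3 -m inch '[-0.6,0,0,0,0,0,-1.2,0,0,0,0,0,-1.8,0,0,0,0,0,-2.4,0,0,0,0,0,-2.8,0,0,0,0,0,-3,0,0,0,0,0,-3.2,0,0,0,0,0,-3.3,0,0,0,0,0]';python3 -m inch '[-0.1,0,0,0,0,0,-0.2,0,0,0,0,0,-0.3,0,0,0,0,0,-0.4,0,0,0,0,0]'; python3 -c "
from h import *
show()"
```

```text
time_s: 13.58
eef_pos: [633.3, 20.5, 38.0]
ee_rot: [-0.705, 0.706, 0.046, -0.042]
force: [4.0, -0.4, 5.4]
grip_width: 0.223
time_s: 13.92
eef_pos: [629.7, 20.0, 38.0]
ee_rot: [-0.705, 0.706, 0.046, -0.042]
force: [5.2, 1.4, 6.1]
grip_width: 0.226
t 13.92 p [629.7  20.   38. ] F [5.2 1.4 6.1] g 0.226 axes y [ 0.006 -0.    -1.   ] z [-0.125  0.992 -0.001]
```

```bash
python3 -m inch '[-0.1,0,0,0,0,0,-0.2,0,0,0,0,0,-0.3,0,0,0,0,0,-0.3,0,0,0,0,0]'; python3 -c "
from h import *
show()"
```

```text
time_s: 14.25
eef_pos: [628.0, 19.8, 38.0]
ee_rot: [-0.705, 0.706, 0.048, -0.041]
force: [14.0, 2.0, 0.8]
grip_width: 0.216
t 14.25 p [628.   19.8  38. ] F [14.   2.   0.8] g 0.216 axes y [ 0.01 -0.   -1.  ] z [-0.124  0.992 -0.001]
```

```bash
python3 -m inch '[-0.1,0,0,0,0,0,-0.1,0,0,0,0,0,-0.1,0,0,0,0,0]'; python3 -m inch '[0,0,0,0,0,0,0,0,0,0,0,0,0,-4,0,0,0,0,0,-8,0,0,0,0,0,-14,0,0,0,0,0,-17,0,0,0,0,0,-18,0,0,0,0]' -0.2; python3 -c "
from h import *
show(); print(rel((590,76,240),toolR(3.2665-np.pi/2)))"
```

```text
time_s: 14.5
eef_pos: [628.0, 19.8, 38.0]
ee_rot: [-0.705, 0.706, 0.048, -0.04]
force: [19.5, 2.7, -3.0]
grip_width: 0.223
time_s: 15.08
eef_pos: [624.9, 19.5, 222.4]
ee_rot: [-0.705, 0.706, 0.047, -0.042]
force: [0.7, 0.1, 0.4]
grip_width: 0.598
t 15.08 p [624.9  19.5 222.4] F [0.7 0.1 0.4] g 0.598 axes y [ 0.008 -0.001 -1.   ] z [-0.125  0.992 -0.002]
([-2.74, -1.79, 6.03], [0.0022, 0.0005, 0.0075])
```

Now look at the fixture from here to verify clamping and measure the contact.

```bash
python3 -m inch '[-0.5,-1.8,2,0,0,0.007,-1,-1.8,4,0,0,0.007,-1.5,-1.8,5.5,0,0,0.007,-1.5,-1.8,6,0,0,0.007,-1.5,-1.8,6,0,0,0.007,-1.5,-1.8,6,0,0,0.007]'; python3 - <<'E'
from h import *
show(); c=ctrl.get_calibration('wrist'); im=cap('wrist','w6.png'); np.save('c6.npy',np.array(c['world_to_cam'])); cap('top','t6.png')
E
```

```text
time_s: 15.58
eef_pos: [601.5, 77.0, 233.3]
ee_rot: [-0.705, 0.706, 0.041, -0.047]
force: [-0.0, -0.5, 0.1]
grip_width: 0.601
t 15.58 p [601.5  77.  233.3] F [-0.  -0.5  0.1] g 0.601 axes y [-0.008 -0.001 -1.   ] z [-0.125  0.992 -0.   ]
```

View pics/w6.png

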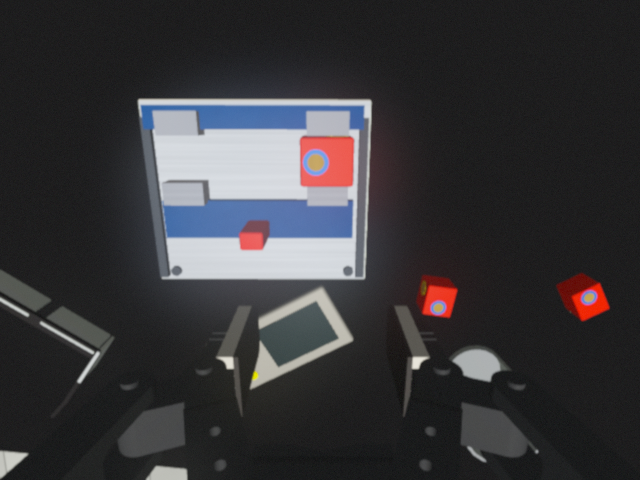

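```bash
python3 - <<'E'
from h import *
c=ctrl.get_calibration('wrist')
im=cv2.imread('pics/w6.png').astype(int); sub=im[140:185,300:335]
m=(sub[:,:,2]>150)&(sub[:,:,1]>110)&(sub[:,:,0]<120)
v,u=np.nonzero(m); uv=(u.mean()+300,v.mean()+140); print(uv,m.sum())
print('contact',ray(c,uv,52), 'block ctr',ray(c,(327,161),52),ray(c,(300.5,137),52),ray(c,(353,186),52))
p=np.array([565.2,12.5]);th=3.2665
f2w=lambda x,y:p+R.from_euler('z',th).apply([x,y,0])[:2]
print(f2w(0,-55),f2w(0,-64))
t=ctrl.get_calibration('top'); im=cv2.imread('pics/t6.png'); cv2.imwrite('pics/c7.png',cv2.resize(im[180:300,430:550],(600,600),interpolation=cv2.INTER_CUBIC))
E
```

```text
(np.float64(315.41975308641975), np.float64(162.08641975308643)) 162
contact [558.56011248  65.62052078  52.        ] block ctr [556.53534679  74.85444474  52.        ] [540.46806814  51.48158214  52.        ] [574.07672861  98.814318    52.        ]
[558.34794588  67.0715068 ] [557.22670066  76.00138973]
```

View pics/c7.png

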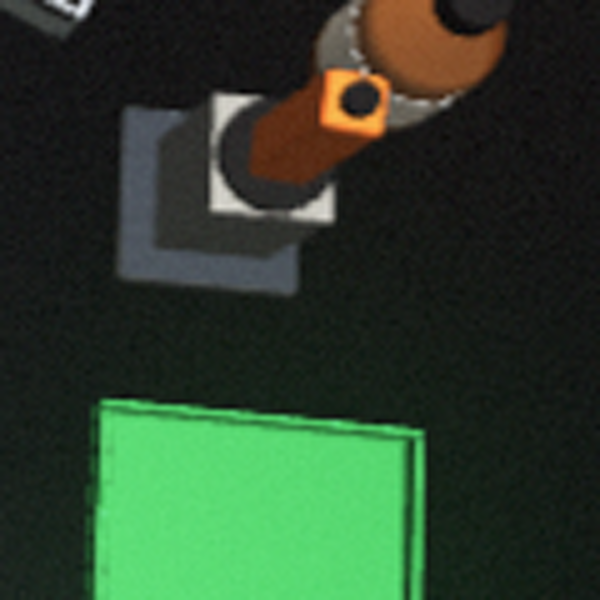

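View pics/t6.png

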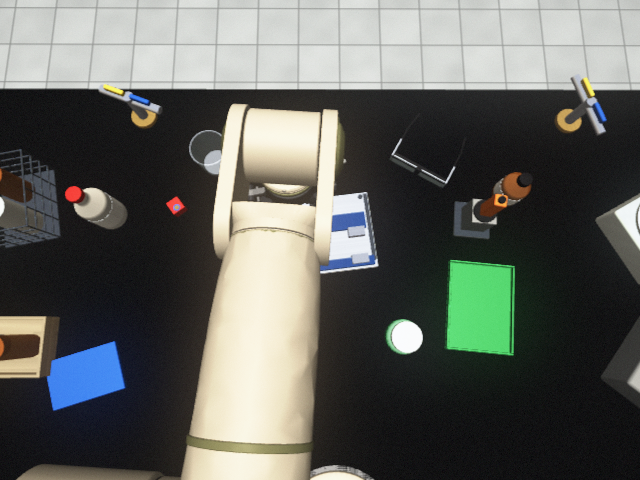

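```bash
python3 -c "
from h import *
show(); q=toolR(1.67); print(rel((610,-300,290),q), proj(atpose((610,-300,290),q),[(630,-308,170),(630,-308,85)]))"
```

```text
t 15.68 p [601.7  76.5 233.4] F [ 0.7 -0.2 -0.2] g 0.6 axes y [-0.008 -0.001 -1.   ] z [-0.124  0.992 -0.   ]
([-3.9, -5.63, -37.46], [0.0002, 0.0253, -0.008]) [[308.16258473 260.08945018]
 [311.32934172 227.51843705]]
```

```bash
python3 -m inch '[0,-2,-4,0,0,-0.008,-1,-4,-8,0,0,-0.008,-1,-5.6,-12,0,0,-0.008,-2,-5.6,-16,0,0,-0.008,-2,-5.6,-20,0,0,-0.008,-3,-5.6,-24,0,0,-0.008,-3,-5.6,-28,0,0.02,-0.008,-4,-5.6,-32,0,0.025,-0.008]'; python3 -m inch '[0,0,-3,0,0,0,0,0,-5,0,0,0,0,0,-5.5,0,0,0,0,0,-5.5,0,0,0,0,0,-5.5,0,0,0]'; python3 - <<'E'
from h import *
show(); c=ctrl.get_calibration('wrist'); im=cap('wrist','w8.png'); 
E
```

```text
time_s: 16.35
eef_pos: [602.4, -245.4, 289.7]
ee_rot: [0.706, -0.706, -0.035, 0.035]
force: [0.5, 0.6, 0.1]
grip_width: 0.602
time_s: 16.77
eef_pos: [608.0, -296.8, 290.0]
ee_rot: [0.706, -0.706, -0.036, 0.035]
force: [-0.2, 0.2, 0.0]
grip_width: 0.598
t 16.77 p [ 608.  -296.8  290. ] F [-0.2  0.2  0. ] g 0.598 axes y [ 0.001  0.001 -1.   ] z [-0.1    0.995  0.001]
```

View pics/w8.png

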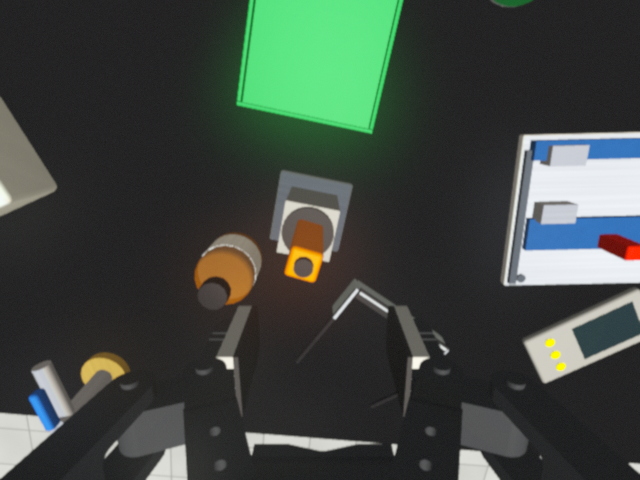

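```bash
python3 - <<'E'
from h import *
im=cv2.imread('pics/w8.png'); cv2.imwrite('pics/c8.png',cv2.resize(im[160:290,260:370],(507,599),interpolation=cv2.INTER_CUBIC))
h=cv2.cvtColor(im,cv2.COLOR_BGR2HSV); m=cv2.inRange(h,(8,150,190),(25,255,255)); m[:,:265]=0;m[:,345:]=0; m[:235]=0
cs,_=cv2.findContours(m,0,1); k=max(cs,key=cv2.contourArea); r=cv2.minAreaRect(k); print(r,cv2.boxPoints(r).tolist())
c=ctrl.get_calibration('wrist'); b=cv2.boxPoints(r); 
for q in b: print(ray(c,q,170).round(1))
print(ray(c,r[0],170), ray(c,(303.5,267),170))
E
```

```text
((303.4717102050781, 263.84906005859375), (32.69180679321289, 30.494041442871094), 15.945395469665527) [[283.5660400390625, 274.01885986328125], [291.94342041015625, 244.6981201171875], [323.37738037109375, 253.67926025390625], [315.0, 283.0]]
[ 640.9 -320.8  170. ]
[ 618.  -316.5  170. ]
[ 622.5 -293.8  170. ]
[ 645.7 -297.6  170. ]
[ 631.64132833 -307.1976717   170.        ] [ 634.05541501 -306.97072973  170.        ]
```

View pics/c8.png

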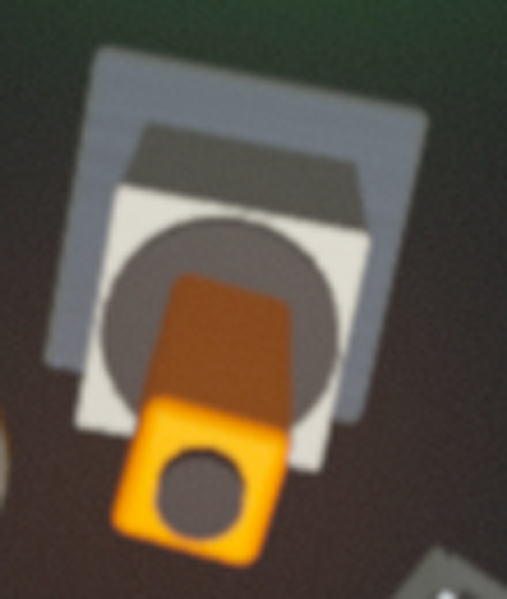

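```bash
python3 -c "
from h import *
c=ctrl.get_calibration('wrist')
q=[ray(c,(260+x/4.61,160+y/4.61),85) for x,y in [(120,185),(370,235),(320,470),(76,428)]]
print(np.round(q,1)); e=q[1]-q[0]; print(np.arctan2(e[1],e[0]), np.mean(q,axis=0))
q=[ray(c,(260+x/4.61,160+y/4.61),170) for x,y in [(152,397),(290,433),(250,566),(113,524)]];print(np.mean(q,axis=0))
print(rel((632.5,-307.5,215),toolR(1.375)))"
```

```text
[[ 605.3 -329.1   85. ]
 [ 610.3 -279.4   85. ]
 [ 660.5 -283.9   85. ]
 [ 656.4 -334.4   85. ]]
1.469621680337011 [ 633.12861848 -306.69838788   85.        ]
[ 631.97868339 -307.03500624  170.        ]
([2.3, 7.53, -1.37], [-0.0004, 0.2969, 0.001])
```

```bash
python3 -m inch '[1,3,-0.5,0,0.11,0,2,6,-1.3,0,0.22,0,2.4,7.5,-1.3,0,0.28,0,2.4,9,-1.3,0,0.28,0,2.4,12,-1.3,0,0.28,0,2.4,15,-1.3,0,0.28,0,2.4,17,-1.3,0,0.28,0,2.4,17.5,-1.3,0,0.28,0]'; python3 -m inch '[0,0,0,0,0,0,0,0,0,0,0,0]'; python3 - <<'E'
from h import *
show(); print(rel((632.5,-307.5,115),toolR(1.39)));cap('wrist','w9.png'); 
E
```

```text
time_s: 17.48
eef_pos: [632.4, -305.3, 111.6]
ee_rot: [0.705, -0.703, 0.064, -0.061]
force: [-0.5, -0.2, -1.1]
grip_width: 0.602
time_s: 17.65
eef_pos: [634.1, -307.3, 117.1]
ee_rot: [-0.704, 0.705, -0.062, 0.064]
force: [0.1, -0.2, 0.5]
grip_width: 0.598
t 17.65 p [ 634.1 -307.3  117.1] F [ 0.1 -0.2  0.5] g 0.598 axes y [ 0.003 -0.001 -1.   ] z [ 0.178  0.984 -0.001]
([-0.16, 0.21, -0.04], [0.0007, 0.0019, 0.0031])
```

View pics/w9.png

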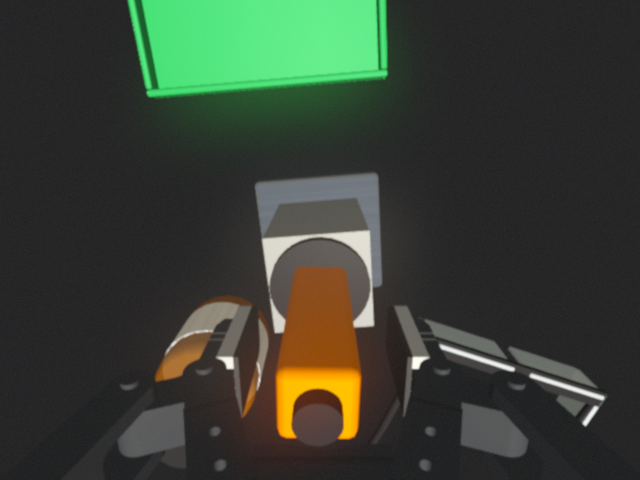

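```bash
python3 -m inch '[-0.1,0.2,0,0,0,0,-0.1,0.2,0,0,0,0,-0.1,0.2,0,0,0,0,-0.1,0.2,0,0,0,0,-0.1,0.2,0,0,0,0,-0.1,0.2,0,0,0,0]' 1 50; python3 - <<'E'
from h import *
show(); np.save('pgrip.npy',cur()[0]); np.save('pgripR.npy',cur()[1].as_matrix())
E
```

```text
time_s: 18.2
eef_pos: [632.7, -307.7, 114.3]
ee_rot: [-0.704, 0.704, -0.063, 0.064]
force: [-0.5, 0.5, 5.8]
grip_width: 0.274
t 18.2 p [ 632.7 -307.7  114.3] F [-0.5  0.5  5.8] g 0.274 axes y [ 0.002 -0.001 -1.   ] z [ 0.179  0.984 -0.   ]
```

```bash
python3 -m inch '[0,-0.5,0,0,0,0,0,-1.5,0,0,0,0,0,-3,0,0,0,0,0,-5,0,0,0,0,0,-7,0,0,0,0,0,-9,0,0,0,0,0,-10.5,0,0,0,0,0,-11.5,0,0,0,0]'; python3 -m inch '[0,0,0,0,0,0,0,0,0,0,0,0]'; python3 - <<'E'
from h import *
show(); cap('wrist','w10.png'); print(rel((558.5,66,225),toolR(1.53)),rel((558.5,66,225),toolR(1.39)))
E
```

```text
time_s: 18.87
eef_pos: [632.6, -307.8, 230.9]
ee_rot: [-0.704, 0.705, -0.062, 0.065]
force: [-0.0, -0.5, -0.9]
grip_width: 0.275
time_s: 19.03
eef_pos: [632.3, -307.6, 228.1]
ee_rot: [0.704, -0.704, 0.063, -0.064]
force: [0.2, 0.4, -0.9]
grip_width: 0.274
t 19.03 p [ 632.3 -307.6  228.1] F [ 0.2  0.4 -0.9] g 0.274 axes y [ 0.001  0.    -1.   ] z [0.179 0.984 0.   ]
([-13.92, 0.26, 35.43], [-0.0009, -0.139, -0.0005]) ([-13.92, 0.26, 35.43], [-0.0009, 0.001, -0.0006])
```

View pics/w10.png

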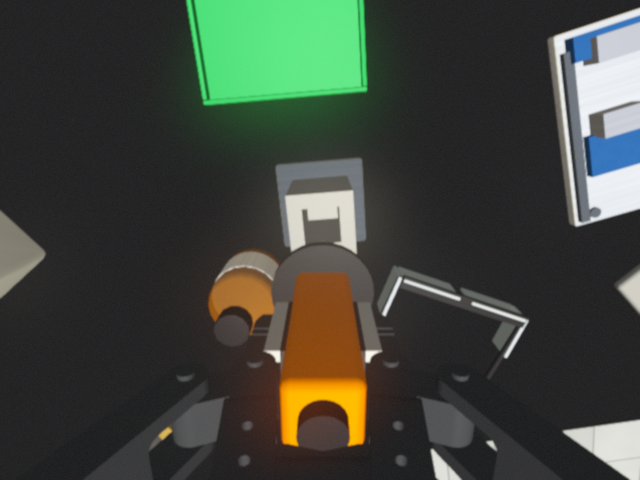

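```bash
python3 - <<'E'
from h import *
c,E=tcam()
def pt(p):
    q=E[:3,:3]@p+E[:3,3]; return np.array([c['fx']*q[0]/q[2]+c['cx'],c['fy']*q[1]/q[2]+c['cy']]).round(1)
for o in (-4,-2,0,2,4): print(o,'edge',pt([-12+o,-55.7,0]),'collar',pt([-24+o,24.3,0]),pt([-24+o,29.3,0]), 'handle base', pt([-12+o,24.3,0]), pt([-12+o,-55.7,-12]),pt([-12+o,-55.7,12]))
E
```

```text
-4 edge [320.6 371.9] collar [321.3 236.8] [321.3 233.6] handle base [321.3 262.1] [274.5 371.9] [366.8 371.8]
-2 edge [320.6 378.4] collar [321.3 241.1] [321.3 237.8] handle base [321.3 266.2] [274.8 378.4] [366.5 378.3]
0 edge [320.6 384.8] collar [321.3 245.4] [321.3 241.9] handle base [321.3 270.3] [275.1 384.8] [366.2 384.7]
2 edge [320.7 391.1] collar [321.3 249.6] [321.3 246.1] handle base [321.3 274.4] [275.4 391.1] [366. 391.]
4 edge [320.7 397.3] collar [321.3 253.8] [321.3 250.2] handle base [321.3 278.4] [275.7 397.4] [365.7 397.3]
```

```bash
python3 -m inch '[-1,0,3,0,0,0,-2.5,0,6.5,0,0,0,-4,0,10.2,0,0,0,-5.5,0,14,0,0,0,-7,0,17.8,0,0,0,-8.5,0,21.6,0,0,0,-10,0,25.4,0,0,0,-11.5,0,29,0,0,0]'; python3 -m inch '[-1.2,0.2,3.2,0,0,0,-2,0.2,5,0,0,0,-2.4,0.2,6,0,0,0,-2.4,0.2,6.4,0,0,0,-2.4,0.2,6.4,0,0,0]'; python3 - <<'E'
from h import *
show(); cap('wrist','w11.png'); print(rel((558.5,66,160),toolR(1.39)))
E
```

```text
time_s: 19.75
eef_pos: [569.8, 0.4, 227.1]
ee_rot: [0.704, -0.704, 0.064, -0.063]
force: [-0.3, -0.1, -0.4]
grip_width: 0.276
time_s: 20.17
eef_pos: [559.0, 65.5, 225.7]
ee_rot: [-0.704, 0.704, -0.063, 0.063]
force: [-0.3, -0.7, -1.2]
grip_width: 0.271
t 20.17 p [559.   65.5 225.7] F [-0.3 -0.7 -1.2] g 0.271 axes y [ 0. -0. -1.] z [ 0.178  0.984 -0.   ]
([-0.09, 6.58, 0.11], [0.0002, 0.0005, 0.0004])
```

View pics/w11.png

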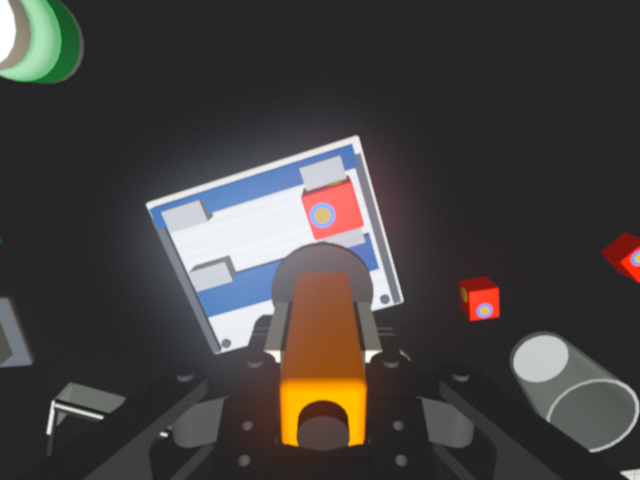

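```bash
python3 - <<'E'
from h import *
c=ctrl.get_calibration('wrist')
im=cv2.imread('pics/w11.png').astype(int); sub=im[200:230,308:337]
m=(sub[:,:,2]>130)&(sub[:,:,1]>100)&(sub[:,:,0]<120)
v,u=np.nonzero(m); uv=(u.mean()+308,v.mean()+200); print(uv,m.sum(),ray(c,uv,52))
cv2.imwrite('pics/c11.png',cv2.resize(cv2.imread('pics/w11.png')[150:260,280:390],(600,600),interpolation=cv2.INTER_CUBIC))
E
```

```text
(np.float64(327.5272727272727), np.float64(213.2969696969697)) 165 [557.99026756  69.79113106  52.        ]
```

View pics/c11.png

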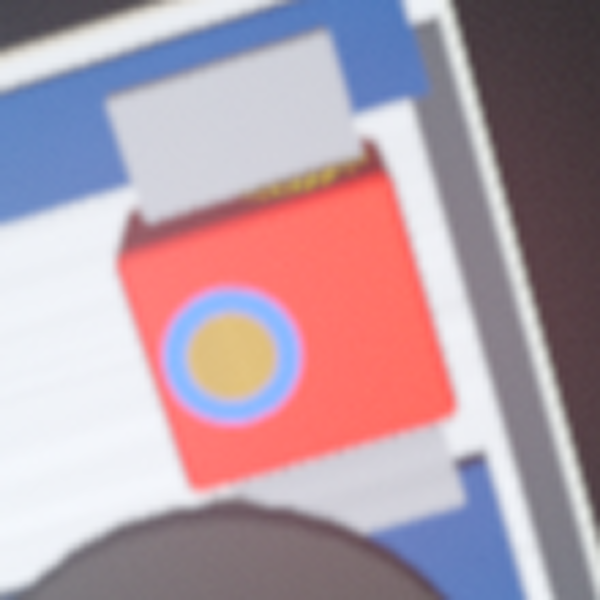

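```bash
python3 - <<'E'
from h import *
c=ctrl.get_calibration('wrist'); w=ray(c,(322.3,215.3),52); print(w)
print(rel((558.5,66,155),toolR(1.39)))
E
```

```text
[558.88737917  65.23568419  52.        ]
([-0.09, 7.08, 0.11], [0.0002, 0.0005, 0.0004])
```

```bash
python3 -m inch '[0,1.5,0,0,0,0,0,3.5,0,0,0,0,0,5,0,0,0,0,0,6,0,0,0,0,0,6.6,0,0,0,0,0,6.8,0,0,0,0,0,6.8,0,0,0,0]'; python3 -m inch '[0,0.2,0,0,0,0,0,0.4,0,0,0,0,0,0.6,0,0,0,0,0,0.8,0,0,0,0]'; python3 -c "
from h import *
show()"
```

```text
time_s: 20.8
eef_pos: [559.2, 65.1, 158.3]
ee_rot: [0.704, -0.704, 0.063, -0.064]
force: [-0.5, -0.4, -0.3]
grip_width: 0.272
time_s: 21.13
eef_pos: [559.1, 65.6, 150.4]
ee_rot: [0.704, -0.704, 0.063, -0.064]
force: [0.8, -0.8, 0.1]
grip_width: 0.275
t 21.13 p [559.1  65.6 150.4] F [ 0.8 -0.8  0.1] g 0.275 axes y [ 0.002 -0.    -1.   ] z [0.179 0.984 0.   ]
```

```bash
python3 -m inch '[0,0.15,0,0,0,0,0,0.3,0,0,0,0,0,0.3,0,0,0,0,0,0.3,0,0,0,0,0,0.3,0,0,0,0,0,0.3,0,0,0,0,0,0.3,0,0,0,0,0,0.3,0,0,0,0]'; python3 -m inch '[0,0,0,0,0,0,0,0,0,0,0,0,0,0,0,0,0,0,0,0,0,0,0,0,0,0,0,0,0,0,0,0,0,0,0,0,0,0,0,0,0,0]'; python3 -c "
from h import *
show(); cap('wrist','w12.png'); cap('scene','s12.png'); im=cv2.imread('pics/s12.png'); cv2.imwrite('pics/c12.png',cv2.resize(im[200:330,240:400],(738,600),interpolation=cv2.INTER_CUBIC)); show()"; python3 -m inch '[0,0,0,0,0,0,0,0,0,0,0,0]'
```

```text
time_s: 21.8
eef_pos: [559.0, 65.6, 147.3]
ee_rot: [0.704, -0.704, 0.063, -0.064]
force: [0.8, -0.1, 0.9]
grip_width: 0.275
time_s: 22.38
eef_pos: [559.0, 65.6, 147.2]
ee_rot: [0.704, -0.704, 0.063, -0.064]
force: [0.9, -0.0, 0.5]
grip_width: 0.275
t 22.38 p [559.   65.6 147.2] F [ 0.9 -0.   0.5] g 0.275 axes y [ 0.001  0.    -1.   ] z [0.179 0.984 0.   ]
t 22.48 p [559.   65.6 147.2] F [1.3 0.4 1.7] g 0.278 axes y [ 0.001  0.    -1.   ] z [0.179 0.984 0.   ]
time_s: 22.65
eef_pos: [559.0, 65.6, 147.2]
ee_rot: [0.704, -0.704, 0.063, -0.064]
force: [0.0, -0.3, -0.3]
grip_width: 0.277
```

View pics/c12.png

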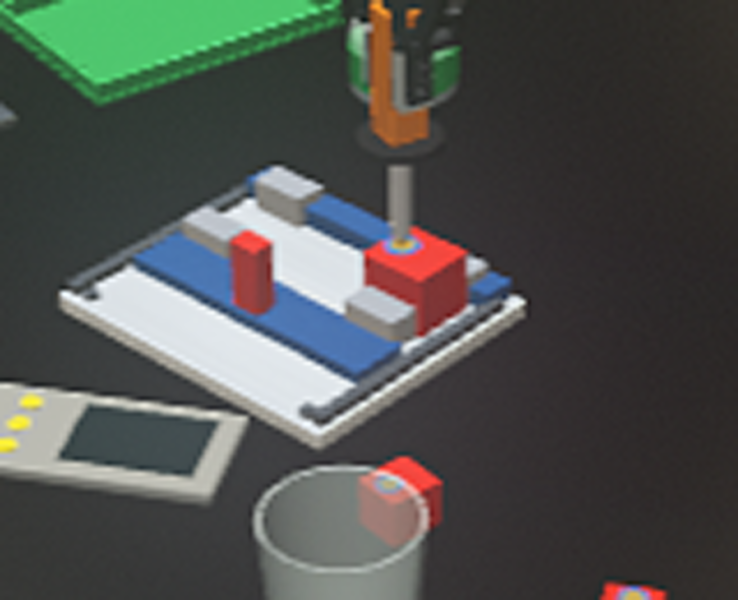

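```bash
python3 -m inch '[0,-1,0,0,0,0,0,-3,0,0,0,0,0,-5.5,0,0,0,0,0,-7.5,0,0,0,0,0,-8.2,0,0,0,0,0,-8.2,0,0,0,0]'; python3 -c "
from h import *
show(); print(rel((632.7,-307.7,228),R.from_matrix(np.load('pgripR.npy'))))"
```

```text
time_s: 23.15
eef_pos: [559.3, 65.6, 231.0]
ee_rot: [0.704, -0.704, 0.062, -0.065]
force: [-0.4, -0.0, -0.9]
grip_width: 0.274
t 23.15 p [559.3  65.6 231. ] F [-0.4 -0.  -0.9] g 0.274 axes y [ 0.004 -0.    -1.   ] z [0.179 0.984 0.   ]
([13.89, 0.33, -35.41], [-0.0007, 0.0, 0.0018])
```

```bash
python3 -m inch '[1,0,-3,0,0,0,2.5,0,-6.5,0,0,0,4,0,-10.2,0,0,0,5.5,0,-14,0,0,0,7,0,-17.8,0,0,0,8.5,0,-21.6,0,0,0,10,0,-25.4,0,0,0,11.5,0,-29,0,0,0]'; python3 -m inch '[1.2,0.2,-3.2,0,0,0,2,0.2,-5,0,0,0,2.3,0.2,-6,0,0,0,2.4,0.2,-6.4,0,0,0,2.4,0.2,-6.4,0,0,0,2.4,0.2,-6.4,0,0,0]'; python3 -c "
from h import *
show(); print(rel((632.7,-307.7,114.3),R.from_matrix(np.load('pgripR.npy'))))"
```

```text
time_s: 23.82
eef_pos: [619.6, -242.4, 227.4]
ee_rot: [0.705, -0.704, 0.064, -0.063]
force: [0.4, 0.2, -0.4]
grip_width: 0.275
time_s: 24.32
eef_pos: [632.2, -306.8, 226.5]
ee_rot: [0.705, -0.704, 0.063, -0.063]
force: [-0.0, 0.3, -1.0]
grip_width: 0.276
t 24.32 p [ 632.2 -306.8  226.5] F [-0.   0.3 -1. ] g 0.276 axes y [-0.     0.001 -1.   ] z [0.178 0.984 0.001]
([0.07, 11.22, -0.1], [-0.0012, 0.0004, -0.0024])
```

```bash
python3 -m inch '[0,1,0,0,0,0,0,2.5,0,0,0,0,0,4,0,0,0,0,0,6,0,0,0,0,0,8,0,0,0,0,0,9.5,0,0,0,0,0,10.4,0,0,0,0,0,10.7,0,0,0,0]'; python3 -c "
from h import *
show()";python3 -m inch '[0,0.2,0,0,0,0,0,0.4,0,0,0,0,0,0.5,0,0,0,0,0,0.5,0,0,0,0]'; python3 -c "
from h import *
show()"
```

```text
time_s: 24.98
eef_pos: [631.9, -306.3, 118.3]
ee_rot: [0.705, -0.704, 0.064, -0.063]
force: [0.0, -1.1, -1.1]
grip_width: 0.275
t 24.98 p [ 631.9 -306.3  118.3] F [ 0.  -1.1 -1.1] g 0.275 axes y [-0.001  0.002 -1.   ] z [0.178 0.984 0.002]
time_s: 25.32
eef_pos: [632.6, -307.6, 115.8]
ee_rot: [-0.704, 0.704, -0.063, 0.064]
force: [0.5, 0.9, -0.9]
grip_width: 0.275
t 25.32 p [ 632.6 -307.6  115.8] F [ 0.5  0.9 -0.9] g 0.275 axes y [ 0.002 -0.001 -1.   ] z [ 0.179  0.984 -0.   ]
```

```bash
python3 -m inch '[0,0.1,0,0,0,0,0,0.1,0,0,0,0,0,0.1,0,0,0,0]'; python3 -m inch '[0,0.05,0,0,0,0,0,0.05,0,0,0,0]'; python3 -m inch '[0,0,0,0,0,0,0,0,0,0,0,0,0,0,0,0,0,0,0,-1,0,0,0,0,0,-4,0,0,0,0,0,-8,0,0,0,0,0,-12,0,0,0,0,0,-14,0,0,0,0]' -0.2; python3 -c "
from h import *
show(); cap('wrist','w13.png')
p=np.array([565.2,12.5]);th=3.2665
print(rel((629,20.5,240),toolR(th-np.pi/2)))"
```

```text
time_s: 25.57
eef_pos: [632.5, -307.6, 114.5]
ee_rot: [-0.704, 0.704, -0.063, 0.064]
force: [-0.4, -0.7, -0.8]
grip_width: 0.274
time_s: 25.73
eef_pos: [632.5, -307.7, 114.3]
ee_rot: [-0.704, 0.704, -0.063, 0.064]
force: [-0.9, -0.3, 2.6]
grip_width: 0.275
time_s: 26.4
eef_pos: [632.8, -307.9, 260.6]
ee_rot: [-0.703, 0.706, -0.061, 0.066]
force: [0.6, -0.9, 1.2]
grip_width: 0.598
t 26.4 p [ 632.8 -307.9  260.6] F [ 0.6 -0.9  1.2] g 0.598 axes y [ 0.007 -0.005 -1.   ] z [ 0.179  0.984 -0.003]
([-6.33, 2.08, 32.28], [0.0067, -0.3046, 0.0112])
```

View pics/w13.png

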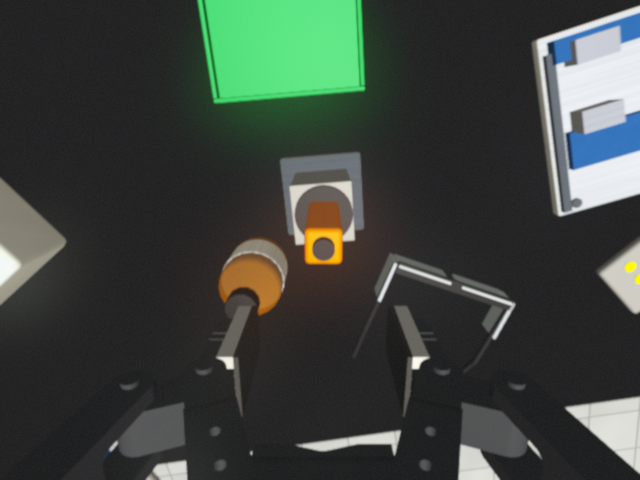

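```bash
python3 -m inch '[-0.5,0,3.5,0,-0.1,0,-1,0,7.5,0,-0.2,0.01,-2,0,11.5,0,-0.3,0.01,-3,0,15.5,0,-0.3,0.01,-4,0,19.5,0,-0.3,0.01,-5,1,23.5,0,-0.3,0.01,-6,2,27.5,0,-0.304,0.01,-6.3,3,30.5,0,-0.304,0.01]'; python3 -c "
from h import *
show()
print(rel((629,20.5,110),toolR(3.2665-np.pi/2)))"
```

```text
time_s: 27.12
eef_pos: [624.1, 6.8, 224.5]
ee_rot: [0.706, -0.705, -0.042, 0.047]
force: [0.1, -0.4, -0.4]
grip_width: 0.601
t 27.12 p [624.1   6.8 224.5] F [ 0.1 -0.4 -0.4] g 0.601 axes y [-0.008  0.    -1.   ] z [-0.125  0.992  0.001]
([0.75, 11.44, 1.28], [-0.0015, 0.0008, -0.0078])
```

```bash
python3 -m inch '[0.5,3,1.2,0,0,-0.008,0.5,6,1.2,0,0,-0.008,0.5,9,1.2,0,0,-0.008,0.5,11.5,1.2,0,0,-0.008,0.5,11.5,1.2,0,0,-0.008]'; python3 -c "
from h import *
show()
print(rel((629,20.5,38),toolR(3.2665-np.pi/2)))"
```

```text
time_s: 27.53
eef_pos: [624.8, 16.8, 104.0]
ee_rot: [0.707, -0.705, -0.041, 0.047]
force: [-0.7, 0.2, -1.0]
grip_width: 0.594
t 27.53 p [624.8  16.8 104. ] F [-0.7  0.2 -1. ] g 0.594 axes y [-0.01   0.003 -1.   ] z [-0.124  0.992  0.004]
([0.52, 6.59, 0.29], [-0.0039, -0.0005, -0.0093])
```

```bash
python3 -m inch '[0.3,1,0.2,0,0,0,0.4,3,0.3,0,0,0,0.4,5,0.3,0,0,0,0.4,6,0.3,0,0,0,0.4,6.5,0.3,0,0,0,0.4,6.5,0.3,0,0,0]'; python3 -c "
from h import *
show()"; python3 -m inch '[0,0,0,0,0,0,0,0,0,0,0,0,0,0,0,0,0,0,0,0,0,0,0,0,0,0,0,0,0,0]' 1 60; python3 -c "
from h import *
show()"
```

```text
time_s: 28.03
eef_pos: [631.1, 19.9, 44.0]
ee_rot: [0.706, -0.705, -0.044, 0.044]
force: [0.8, -0.8, 0.0]
grip_width: 0.602
t 28.03 p [631.1  19.9  44. ] F [ 0.8 -0.8  0. ] g 0.602 axes y [-0.001  0.001 -1.   ] z [-0.124  0.992  0.001]
time_s: 28.45
eef_pos: [631.6, 20.3, 45.4]
ee_rot: [0.706, -0.705, -0.044, 0.043]
force: [-0.4, 3.6, 6.7]
grip_width: 0.216
t 28.45 p [631.6  20.3  45.4] F [-0.4  3.6  6.7] g 0.216 axes y [ 0.001  0.002 -1.   ] z [-0.124  0.992  0.001]
```

Pull the jaw open by 33 mm.

```bash
python3 -m inch '[0.5,0,0,0,0,0,1,0,0,0,0,0,1.5,0,0,0,0,0,2,0,0,0,0,0,2.5,0,0,0,0,0,3,0,0,0,0,0,3.4,0,0,0,0,0,3.6,0,0,0,0,0]'; python3 -m inch '[0,0,0,0,0,0,0,0,0,0,0,0]';python3 -m inch '[0,0,0,0,0,0,0,0,0,0,0,0,0,-4,0,0,0,0,0,-8,0,0,0,0,0,-12,0,0,0,0,0,-14,0,0,0,0]' -0.2; python3 -c "
from h import *
show();print(rel((590,76,190),toolR(3.2665-np.pi/2)))"
```

```text
time_s: 29.12
eef_pos: [667.0, 24.7, 45.3]
ee_rot: [0.706, -0.705, -0.044, 0.044]
force: [-5.2, 2.3, 8.4]
grip_width: 0.219
time_s: 29.28
eef_pos: [667.2, 24.7, 45.4]
ee_rot: [0.706, -0.705, -0.044, 0.044]
force: [-1.2, 2.0, 5.9]
grip_width: 0.223
time_s: 29.78
eef_pos: [667.9, 23.9, 189.5]
ee_rot: [-0.706, 0.706, 0.046, -0.042]
force: [-0.5, -0.5, 1.2]
grip_width: 0.598
t 29.78 p [667.9  23.9 189.5] F [-0.5 -0.5  1.2] g 0.598 axes y [ 0.006  0.    -1.   ] z [-0.124  0.992 -0.001]
([-7.08, -0.1, 6.14], [0.0007, -0.0008, 0.006])
```

```bash
python3 -m inch '[-2,0,2,0,0,0.006,-4,0,4,0,0,0.006,-6,0,5.5,0,0,0.006,-7,0,6.2,0,0,0.006,-7,0,6.2,0,0,0.006,-7,0,6.2,0,0,0.006]' -0.5; python3 - <<'E'
from h import *
show(); c=ctrl.get_calibration('wrist'); im=cap('wrist','w14.png'); print(proj(c,[(557,76,52)]))
E
```

```text
time_s: 30.28
eef_pos: [589.8, 77.0, 184.3]
ee_rot: [0.706, -0.706, -0.042, 0.046]
force: [0.4, -0.5, 0.6]
grip_width: 0.75
t 30.28 p [589.8  77.  184.3] F [ 0.4 -0.5  0.6] g 0.75 axes y [-0.006  0.    -1.   ] z [-0.124  0.992  0.001]
[[326.32553522 185.89050164]]
```

View pics/w14.png

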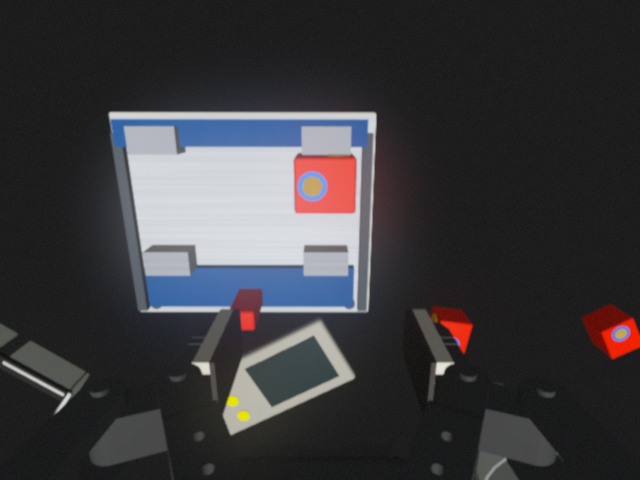

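```bash
python3 -c "
from h import *
print(rel((556.8,76,22),toolR(3.2665-np.pi/2)))"; python3 -m inch '[-1.5,0.5,-0.5,0,0,-0.006,-3,2,-0.5,0,0,-0.006,-3.3,5,-0.5,0,0,-0.006,-3.3,9,-0.5,0,0,-0.006,-3.3,12,-0.5,0,0,-0.006,-3.3,14.5,-0.5,0,0,-0.006,-3.3,15.5,-0.5,0,0,-0.006,-3.3,16,-0.5,0,0,-0.006]' -0.5 40; python3 -m inch '[0,0,0,0,0,0,0,0,0,0,0,0]';python3 -c "
from h import *
show();print(rel((556.8,76,22),toolR(3.2665-np.pi/2)))"
```

```text
([-3.22, 16.23, 0.34], [-0.001, -0.0009, -0.0061])
time_s: 31.0
eef_pos: [556.3, 67.5, 22.5]
ee_rot: [0.706, -0.705, -0.042, 0.045]
force: [-0.1, -0.7, 0.6]
grip_width: 0.749
time_s: 31.17
eef_pos: [557.4, 67.8, 25.3]
ee_rot: [0.706, -0.705, -0.044, 0.043]
force: [-0.6, -0.1, 0.1]
grip_width: 0.747
t 31.17 p [557.4  67.8  25.3] F [-0.6 -0.1  0.1] g 0.747 axes y [ 0.001  0.001 -1.   ] z [-0.124  0.992  0.001]
([0.04, 0.33, 0.82], [-0.0009, -0.0009, 0.0013])
```

```bash
python3 -m inch '[0,0.2,0.4,0,0,0,0,0.35,0.8,0,0,0,0,0.35,0.8,0,0,0]'; python3 -m inch '[0,0,0,0,0,0,0,0,0,0,0,0,0,0,0,0,0,0,0,0,0,0,0,0,0,0,0,0,0,0,0,0,0,0,0,0]' 1 40;python3 -c "
from h import *
show()
a=np.arctan2(170,420);print(rel((420,170,100),toolR(a+np.pi/2)))"
```

```text
time_s: 31.42
eef_pos: [555.4, 76.8, 21.1]
ee_rot: [0.706, -0.705, -0.044, 0.044]
force: [-0.3, -0.7, 0.0]
grip_width: 0.749
time_s: 31.92
eef_pos: [555.7, 76.0, 21.1]
ee_rot: [0.706, -0.705, -0.044, 0.044]
force: [-0.4, 0.3, 5.7]
grip_width: 0.513
t 31.92 p [555.7  76.   21.1] F [-0.4  0.3  5.7] g 0.513 axes y [-0.     0.001 -1.   ] z [-0.124  0.992  0.001]
([-12.3, -7.87, 11.02], [-0.0013, -0.2603, 0.0003])
```

```bash
python3 -m inch '[0,-3,0,0,0,0,0,-6.5,0,0,0,0,-2,-7.9,2,0,-0.08,0,-5,-7.9,5,0,-0.16,0,-8,-7.9,8,0,-0.22,0,-11,-7.9,10,0,-0.26,0,-12.3,-7.9,11,0,-0.26,0,-12.3,-7.9,11,0,-0.26,0]'; python3 -m inch '[0,3,0,0,0,0,0,6,0,0,0,0,0,8,0,0,0,0,0,8.6,0,0,0,0,0,8.6,0,0,0,0]';python3 -c "
from h import *
show()"
```

```text
time_s: 32.58
eef_pos: [416.4, 171.2, 99.5]
ee_rot: [0.695, -0.693, -0.135, 0.137]
force: [1.3, -0.3, -2.2]
grip_width: 0.507
time_s: 33.0
eef_pos: [419.2, 169.5, 12.7]
ee_rot: [0.695, -0.694, -0.133, 0.136]
force: [-1.5, 0.5, -2.2]
grip_width: 0.506
t 33.0 p [419.2 169.5  12.7] F [-1.5  0.5 -2.2] g 0.506 axes y [-0.004  0.001 -1.   ] z [-0.374  0.927  0.002]
```

```bash
python3 -m inch '[0,0.2,0,0,0,0.003,0,0.3,0,0,0,0.003,0,0.3,0,0,0,0.003]'; python3 -m inch '[0,0.1,0,0,0,0,0,0.1,0,0,0,0]'; python3 -c "
from h import *
show()"
```

```text
time_s: 33.25
eef_pos: [420.4, 170.0, 11.7]
ee_rot: [0.694, -0.694, -0.134, 0.136]
force: [-0.4, 0.4, -2.4]
grip_width: 0.508
time_s: 33.42
eef_pos: [419.9, 170.0, 10.3]
ee_rot: [0.694, -0.694, -0.134, 0.136]
force: [-0.3, 0.1, -2.4]
grip_width: 0.509
t 33.42 p [419.9 170.   10.3] F [-0.3  0.1 -2.4] g 0.509 axes y [-0.003  0.    -1.   ] z [-0.375  0.927  0.001]
```

```bash
python3 -m inch '[0,0.1,0,0,0,0,0,0.1,0,0,0,0]'; python3 -m inch '[0,0,0,0,0,0,0,0,0,0,0,0,0,0,0,0,0,0,0,-3,0,0,0,0,0,-6,0,0,0,0,0,-9,0,0,0,0,0,-12,0,0,0,0,0,-15,0,0,0,0]' -0.5; python3 -c "
from h import *
show(); c=ctrl.get_calibration('wrist'); cap('wrist','w15.png'); print(proj(c,[(420,170,40)]))"
```

```text
time_s: 33.58
eef_pos: [420.1, 170.0, 9.7]
ee_rot: [0.694, -0.694, -0.134, 0.136]
force: [-1.5, 0.2, 8.2]
grip_width: 0.51
time_s: 34.25
eef_pos: [419.9, 169.9, 160.4]
ee_rot: [0.694, -0.694, -0.134, 0.136]
force: [-0.1, -0.0, -0.8]
grip_width: 0.753
t 34.25 p [419.9 169.9 160.4] F [-0.1 -0.  -0.8] g 0.753 axes y [-0.004  0.    -1.   ] z [-0.375  0.927  0.002]
[[322.31099445 234.98572983]]
```

View pics/w15.png

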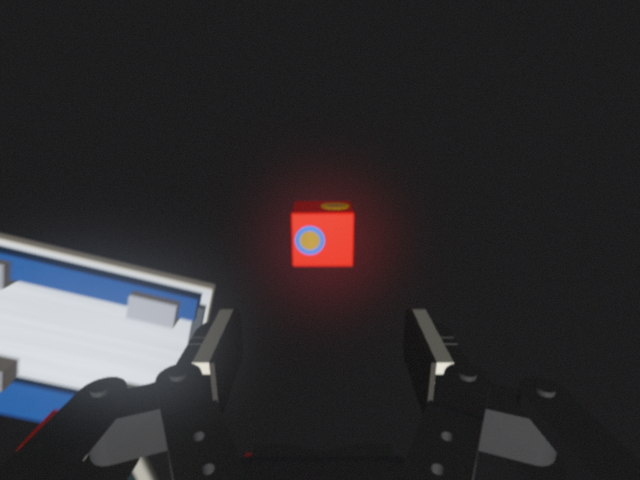

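```bash
cat >> h.py <<'E'
def tilted(cen,ang,t,ahead):
    q=toolR(ang,t); return np.asarray(cen)+ahead*q.as_matrix()[:,1],q
E
python3 -c "
from h import *
cen=(421.8,170.8,20); a=np.arctan2(-.375,.927); a=np.arctan2(.927,-.375)
for t in (-np.pi/4,np.pi/4):
  for ah in (-90,-60,11):
    p,q=tilted(cen,a,t,ah); print(t,ah,p.round(1),rel(p,q), q.as_matrix()[:,1].round(2))
"
```

```text
-0.7853981633974483 -90 [362.8 146.9  83.6] ([-6.45, 8.17, 0.08], [0.0007, 0.0004, -0.78]) [ 0.66  0.27 -0.71]
-0.7853981633974483 -60 [382.5 154.9  62.4] ([-4.34, 10.3, 0.08], [0.0007, 0.0004, -0.78]) [ 0.66  0.27 -0.71]
-0.7853981633974483 11 [429.  173.7  12.2] ([0.65, 15.35, 0.08], [0.0007, 0.0004, -0.78]) [ 0.66  0.27 -0.71]
0.7853981633974483 -90 [480.8 194.7  83.6] ([6.28, 8.24, 0.08], [0.0008, -0.0002, 0.7908]) [-0.66 -0.27 -0.71]
0.7853981633974483 -60 [461.1 186.7  62.4] ([4.14, 10.35, 0.08], [0.0008, -0.0002, 0.7908]) [-0.66 -0.27 -0.71]
0.7853981633974483 11 [414.6 167.9  12.2] ([-0.9, 15.34, 0.08], [0.0008, -0.0002, 0.7908]) [-0.66 -0.27 -0.71]
```

```bash
python3 -m inch '[0,0.5,0,0,0,-0.12,0,1,0,0,0,-0.24,0.3,1.5,0,0,0,-0.36,0.5,2,0,0,0,-0.48,0.6,3,0,0,0,-0.6,0.6,4,0,0,0,-0.7,0.65,5,0.1,0,0,-0.78,0.65,6,0.1,0,0,-0.78]';  python3 -m inch '[0,0,0,0,0,0,0,0,0,0,0,0]'; python3 -c "
from h import *
show();print(np.round(ctrl.sense()['joints'],3))
p,q=tilted((421.8,170.8,20),np.arctan2(.927,-.375),-np.pi/4,11); print(p,rel(p,q))"
```

```text
time_s: 34.97
eef_pos: [426.2, 188.4, 140.0]
ee_rot: [0.694, -0.609, -0.363, -0.121]
force: [0.7, 1.1, 1.4]
grip_width: 0.753
time_s: 35.13
eef_pos: [425.8, 189.9, 140.7]
ee_rot: [0.694, -0.609, -0.365, -0.118]
force: [0.3, -0.4, -0.1]
grip_width: 0.752
t 35.13 p [425.8 189.9 140.7] F [ 0.3 -0.4 -0.1] g 0.752 axes y [ 0.608  0.232 -0.759] z [-0.364  0.931 -0.008]
[ 0.053  0.044  2.299  1.06   0.23  -2.87 ]
[429.01053369 173.71688256  12.22182541] ([-8.59, 9.58, -1.53], [0.0136, -0.0034, -0.0766])
```

```bash
python3 -c "
from h import *
print(rel((421.8,170.8,160),toolR(np.arctan2(.927,-.375))))"
```

```text
([0.44, -2.15, -1.65], [0.0115, -0.0085, 0.7087])
```

```bash
python3 -m inch '[0,-0.5,-0.5,0,0,0.1,0,-1,-1,0,0,0.2,0,-1.5,-1.6,0,0,0.3,0.1,-2,-1.6,0,0,0.4,0.2,-2.1,-1.6,0.01,0,0.5,0.3,-2.1,-1.6,0.01,0,0.6,0.4,-2.1,-1.6,0.01,0,0.7,0.4,-2.1,-1.6,0.01,0,0.7]';  python3 -m inch '[0,0,0,0,0,0,0,0,0,0,0,0]'; python3 -c "
from h import *
show();print(np.round(ctrl.sense()['joints'],3))
print(rel((421.8,170.8,60),toolR(np.arctan2(.927,-.375))))"
```

```text
time_s: 35.8
eef_pos: [423.5, 168.8, 160.7]
ee_rot: [-0.694, 0.696, 0.132, -0.129]
force: [-0.5, 1.2, -0.5]
grip_width: 0.751
time_s: 35.97
eef_pos: [422.5, 169.9, 159.0]
ee_rot: [0.696, -0.694, -0.134, 0.128]
force: [-1.0, -0.2, 0.1]
grip_width: 0.745
t 35.97 p [422.5 169.9 159. ] F [-1.  -0.2  0.1] g 0.745 axes y [ 0.009  0.004 -1.   ] z [-0.364  0.931  0.001]
[ 0.122  0.231  1.808  0.003  1.093 -1.823]
([-0.13, 9.9, 0.11], [-0.0006, -0.0115, 0.0098])
```

```bash
python3 -m inch '[-0.1,3,0.1,0,-0.011,0.01,-0.1,6,0.1,0,-0.011,0.01,-0.1,9,0.1,0,-0.011,0.01,-0.1,12,0.1,0,-0.011,0.01,-0.1,14,0.1,0,-0.011,0.01,-0.1,14.8,0.1,0,-0.011,0.01,-0.1,14.9,0.1,0,-0.011,0.01]';  python3 -m inch '[0,0,0,0,0,0,0,0,0,0,0,0]'; python3 -c "
from h import *
show()";  python3 -m inch '[0,0,0,0,0,0,0,0,0,0,0,0,0,0,0,0,0,0,0,0,0,0,0,0,0,0,0,0,0,0,0,0,0,0,0,0]' 1 40;python3 -c "
from h import *
show(); print(rel((430,230,80),toolR(.25)))"
```

```text
time_s: 36.55
eef_pos: [420.8, 171.9, 9.6]
ee_rot: [0.695, -0.693, -0.134, 0.135]
force: [-0.1, -0.2, -0.1]
grip_width: 0.747
time_s: 36.72
eef_pos: [422.5, 172.5, 11.8]
ee_rot: [0.695, -0.693, -0.135, 0.134]
force: [-0.8, -0.5, -0.5]
grip_width: 0.756
t 36.72 p [422.5 172.5  11.8] F [-0.8 -0.5 -0.5] g 0.756 axes y [ 0.001  0.004 -1.   ] z [-0.373  0.928  0.003]
time_s: 37.22
eef_pos: [422.5, 172.7, 11.7]
ee_rot: [0.695, -0.693, -0.135, 0.134]
force: [-1.6, -0.5, 6.8]
grip_width: 0.505
t 37.22 p [422.5 172.7  11.7] F [-1.6 -0.5  6.8] g 0.505 axes y [ 0.001  0.004 -1.   ] z [-0.373  0.928  0.003]
([2.85, -6.81, 5.06], [-0.0044, 1.7034, -0.0008])
```

```bash
python3 -m inch '[0,-3,0,0,0.1,0,1,-6,1,0,0.22,0,1.5,-6.8,2.5,0,0.34,0,2,-6.8,4,0,0.46,0,2.5,-6.8,5,0,0.58,0,2.8,-6.8,5,0,0.7,0,2.8,-6.8,5,0,0.82,0,2.8,-6.8,5,0,0.94,0]'; python3 -m inch '[0,0,0,0,0.12,0,0,0,0,0,0.24,0,0,0,0,0,0.36,0,0,0,0,0,0.48,0,0,0,0,0,0.6,0,0,0,0,0,0.72,0,0,0,0,0,0.76,0,0,0,0,0,0.76,0]';python3 -c "
from h import *
show();print(np.round(ctrl.sense()['joints'],3)); print(rel((430,230,12),toolR(.25)))"
```

```text
time_s: 37.88
eef_pos: [429.2, 229.4, 79.1]
ee_rot: [0.68, -0.678, 0.197, -0.196]
force: [-0.6, -1.0, -2.6]
grip_width: 0.504
time_s: 38.55
eef_pos: [429.2, 229.2, 79.1]
ee_rot: [0.56, -0.558, 0.434, -0.432]
force: [0.2, -0.4, -1.6]
grip_width: 0.51
t 38.55 p [429.2 229.2  79.1] F [ 0.2 -0.4 -1.6] g 0.51 axes y [-0.001  0.004 -1.   ] z [0.968 0.249 0.   ]
[ 0.247  0.414  1.797  0.005  0.93  -0.008]
([-0.03, 6.71, 0.1], [-0.0003, 0.0018, -0.0038])
```

```bash
python3 -m inch '[0,2,0,0,0,0,0,4,0,0,0,0,0,5.5,0,0,0,0,0,6.2,0,0,0,0,0,6.5,0,0,0,0,0,6.6,0,0,0,0]'; python3 -m inch '[0,0.1,0,0,0,0,0,0.15,0,0,0,0]';python3 -c "
from h import *
show()"
```

```text
time_s: 39.05
eef_pos: [429.3, 229.5, 12.8]
ee_rot: [0.56, -0.558, 0.434, -0.432]
force: [-0.1, 0.4, -1.8]
grip_width: 0.508
time_s: 39.22
eef_pos: [429.6, 229.6, 11.9]
ee_rot: [0.56, -0.558, 0.434, -0.432]
force: [0.2, 1.4, -2.3]
grip_width: 0.509
t 39.22 p [429.6 229.6  11.9] F [ 0.2  1.4 -2.3] g 0.509 axes y [ 0.     0.004 -1.   ] z [0.968 0.251 0.001]
```

```bash
python3 -m inch '[0,0.1,0,0,0,0,0,0.1,0,0,0,0]'; python3 -m inch '[0,0,0,0,0,0,0,0,0,0,0,0,0,0,0,0,0,0,0,-3,0,0,0,0,0,-6,0,0,0,0,0,-9,0,0,0,0,0,-12,0,0,0,0,0,-13,0,0,0,0]' -0.5; python3 -c "
from h import *
show(); c=ctrl.get_calibration('wrist'); cap('wrist','w16.png'); print(proj(c,[(430,230,40)]))
for h in (20,80):
  p,q=tilted((430,230,h),.252,-np.pi/4,11); print(p,rel(p,q))"
```

```text
time_s: 39.38
eef_pos: [429.6, 229.7, 11.7]
ee_rot: [0.56, -0.558, 0.434, -0.432]
force: [-3.8, -0.3, 11.8]
grip_width: 0.511
time_s: 40.05
eef_pos: [430.8, 229.4, 144.3]
ee_rot: [0.562, -0.557, 0.433, -0.433]
force: [1.0, -0.0, 0.5]
grip_width: 0.753
t 40.05 p [430.8 229.4 144.3] F [ 1.  -0.   0.5] g 0.753 axes y [ 0.005  0.005 -1.   ] z [0.968 0.25  0.006]
[[319.02303525 242.48889323]]
[431.93942007 222.46749379  12.22182541] ([0.75, 13.19, -0.17], [-0.0069, -0.0015, -0.7893])
[431.93942007 222.46749379  72.22182541] ([0.73, 7.19, -0.13], [-0.0069, -0.0015, -0.7893])
```

View pics/w16.png

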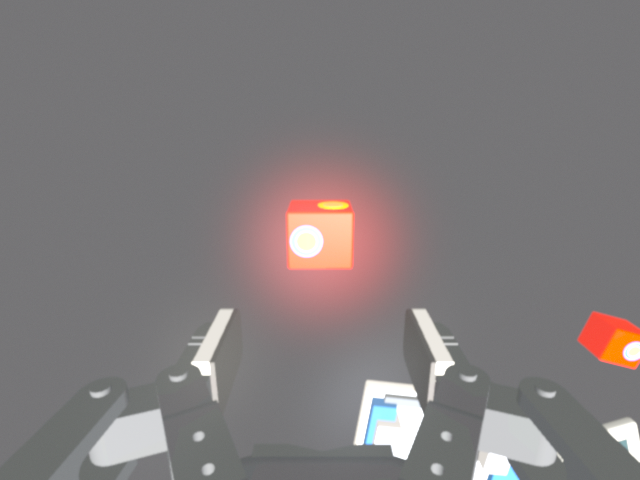

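```bash
python3 -m inch '[0,1,0,0,0,-0.12,0,2,0,0,0,-0.24,0.3,3,0,0,0,-0.36,0.5,4,0,0,0,-0.48,0.6,5,-0.1,0,0,-0.6,0.7,6,-0.1,0,0,-0.7,0.7,6.5,-0.1,-0.007,0,-0.785,0.7,7,-0.1,-0.007,0,-0.789]';  python3 -m inch '[0,0,0,0,0,0,0,0,0,0,0,0]'; python3 -c "
from h import *
show();print(np.round(ctrl.sense()['joints'],3))
p,q=tilted((430,230,20),.252,-np.pi/4,11); print(p,rel(p,q))"
```

```text
time_s: 40.77
eef_pos: [428.5, 222.7, 66.9]
ee_rot: [-0.348, 0.687, -0.186, 0.611]
force: [0.3, 1.1, -0.9]
grip_width: 0.752
time_s: 40.93
eef_pos: [430.0, 222.0, 69.8]
ee_rot: [-0.35, 0.684, -0.189, 0.612]
force: [0.4, 0.3, 0.4]
grip_width: 0.751
t 40.93 p [430.  222.   69.8] F [0.4 0.3 0.4] g 0.751 axes y [ 0.17  -0.685 -0.709] z [ 0.969  0.248 -0.007]
[ 0.587  0.669  1.634 -0.769  1.269  0.737]
[431.93942007 222.46749379  12.22182541] ([-4.06, 4.08, 0.24], [0.0063, 0.004, -0.0026])
```

```bash
python3 -m inch '[-1.2,1.2,0.2,0.006,0.004,0,-2.4,2.4,0.2,0.006,0.004,0,-3.3,3.3,0.2,0.006,0.004,0,-3.8,3.8,0.2,0.006,0.004,0,-4,4,0.2,0.006,0.004,0,-4.05,4.05,0.2,0.006,0.004,0,-4.05,4.05,0.2,0.006,0.004,0]'; python3 -c "
from h import *
show()";python3 -m inch '[0,0,0,0,0,0,0,0,0,0,0,0,0,0,0,0,0,0,0,0,0,0,0,0,0,0,0,0,0,0,0,0,0,0,0,0]' 1 60;python3 -c "
from h import *
show();cap('wrist','w17.png')
for h in (80,20):
  p,q=tilted((430,230,h),.252,np.pi/4,11); print(p,rel(p,q))"
```

```text
time_s: 41.52
eef_pos: [431.9, 222.7, 13.4]
ee_rot: [-0.351, 0.682, -0.187, 0.614]
force: [-1.0, -0.5, -0.1]
grip_width: 0.751
t 41.52 p [431.9 222.7  13.4] F [-1.  -0.5 -0.1] g 0.751 axes y [ 0.177 -0.684 -0.708] z [0.969 0.249 0.001]
time_s: 42.02
eef_pos: [431.9, 222.9, 13.7]
ee_rot: [-0.351, 0.681, -0.186, 0.615]
force: [-1.3, 2.0, 6.2]
grip_width: 0.503
t 42.02 p [431.9 222.9  13.7] F [-1.3  2.   6.2] g 0.503 axes y [ 0.178 -0.684 -0.707] z [0.968 0.249 0.002]
[428.06057993 237.53250621  72.22182541] ([3.07, -5.21, 0.0], [-0.002, 0.0, 1.5706])
[428.06057993 237.53250621  12.22182541] ([-1.17, -0.97, -0.01], [-0.002, 0.0, 1.5706])
```

View pics/w17.png

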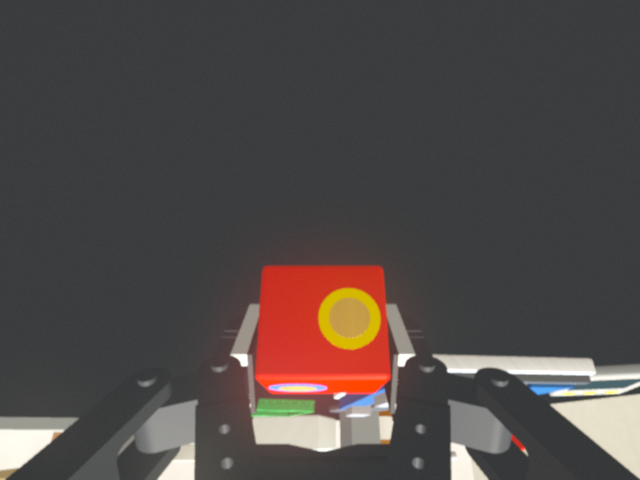

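```bash
python3 -m inch '[1,-1,0,0,0,0,2.5,-2.5,0,0,0,0,4,-4,0,0,0,0.1,4.5,-5,0,0,0,0.22,4.2,-5.2,0,0,0,0.34,4,-5.2,0,0,0,0.46,3.8,-5.2,0,0,0,0.58,3.6,-5.2,0,0,0,0.7]';  python3 -m inch '[0,0,0,0,0,0.12,0,0,0,0,0,0.24,0,0,0,0,0,0.36,0,0,0,0,0,0.48,0,0,0,0,0,0.6,0,0,0,0,0,0.72,0,0,0,0,0,0.84,0,0,0,0,0,0.87]'; python3 -m inch '[0,0,0,0,0,0,0,0,0,0,0,0]'; python3 -c "
from h import *
show();print(np.round(ctrl.sense()['joints'],3))
for h in (40,20):
  p,q=tilted((430,230,h),.252,np.pi/4,11); print(p,rel(p,q))"
```

```text
time_s: 42.73
eef_pos: [429.0, 233.9, 75.8]
ee_rot: [-0.542, 0.575, -0.41, 0.456]
force: [-0.8, -0.3, -2.3]
grip_width: 0.506
time_s: 43.4
eef_pos: [429.0, 232.1, 74.1]
ee_rot: [0.682, -0.348, 0.616, -0.186]
force: [-0.2, -0.8, -2.2]
grip_width: 0.508
time_s: 43.57
eef_pos: [428.6, 233.6, 74.9]
ee_rot: [0.682, -0.352, 0.614, -0.187]
force: [0.9, -0.4, -0.9]
grip_width: 0.505
t 43.57 p [428.6 233.6  74.9] F [ 0.9 -0.4 -0.9] g 0.505 axes y [-0.176  0.682 -0.71 ] z [ 0.968  0.249 -0.   ]
[-0.121  0.541  1.868  0.778  1.208 -0.841]
[428.06057993 237.53250621  32.22182541] ([2.73, 3.3, 0.05], [0.0002, -0.0001, 0.0035])
[428.06057993 237.53250621  12.22182541] ([4.14, 4.72, 0.05], [0.0002, -0.0001, 0.0035])
```

```bash
python3 -m inch '[1,1.2,0,0,0,0.003,2.2,2.6,0,0,0,0.003,3,3.5,0,0,0,0.003,3.5,4,0,0,0,0.003,3.8,4.3,0,0,0,0.003,3.8,4.3,0,0,0,0.003]'; python3 -m inch '[0.1,0.1,0,0,0,0,0.15,0.15,0,0,0,0,0.15,0.15,0,0,0,0]'; python3 -c "
from h import *
show()"
```

```text
time_s: 44.07
eef_pos: [427.7, 237.4, 17.8]
ee_rot: [0.683, -0.35, 0.614, -0.186]
force: [0.2, 0.1, -1.2]
grip_width: 0.507
time_s: 44.32
eef_pos: [428.1, 237.0, 16.1]
ee_rot: [0.683, -0.35, 0.614, -0.186]
force: [0.1, 0.5, -2.8]
grip_width: 0.505
t 44.32 p [428.1 237.   16.1] F [ 0.1  0.5 -2.8] g 0.505 axes y [-0.176  0.686 -0.706] z [0.968 0.249 0.001]
```

```bash
python3 -m inch '[0.1,0.1,0,0,0,0,0.15,0.15,0,0,0,0,0.15,0.15,0,0,0,0]'; python3 -m inch '[0.1,0.1,0,0,0,0,0.1,0.1,0,0,0,0]'; python3 -c "
from h import *
show()"
```

```text
time_s: 44.57
eef_pos: [427.9, 236.9, 13.5]
ee_rot: [0.682, -0.35, 0.614, -0.186]
force: [0.2, -0.1, -2.1]
grip_width: 0.507
time_s: 44.73
eef_pos: [427.9, 237.0, 12.1]
ee_rot: [0.683, -0.35, 0.614, -0.186]
force: [0.0, -0.7, -1.6]
grip_width: 0.511
t 44.73 p [427.9 237.   12.1] F [ 0.  -0.7 -1.6] g 0.511 axes y [-0.176  0.687 -0.705] z [0.968 0.249 0.001]
```

```bash
python3 -m inch '[0.1,0.1,0,0,0,0,0.1,0.1,0,0,0,0]'; python3 -m inch '[0.1,0.1,0,0,0,0,0.1,0.1,0,0,0,0]'; python3 -c "
from h import *
show()"
```

```text
time_s: 44.9
eef_pos: [427.9, 237.0, 12.0]
ee_rot: [0.683, -0.349, 0.615, -0.185]
force: [-3.1, -5.2, 15.6]
grip_width: 0.51
time_s: 45.07
eef_pos: [428.0, 237.1, 12.0]
ee_rot: [0.683, -0.349, 0.615, -0.184]
force: [-8.1, -12.8, 31.4]
grip_width: 0.508
t 45.07 p [428.  237.1  12. ] F [ -8.1 -12.8  31.4] g 0.508 axes y [-0.177  0.69  -0.702] z [0.968 0.251 0.001]
```

```bash
python3 -m inch '[-0.12,-0.12,0,0,0,0,-0.12,-0.12,0,0,0,0]'; python3 -m inch '[0,0,0,0,0,0,0,0,0,0,0,0,0,0,0,0,0,0,-1.5,-1.5,0,0,0,0,-3.5,-3.5,0,0,0,0,-5.5,-5.5,0,0,0,-0.1,-7,-7,0,0,0,-0.22,-8,-8,0,0,0,-0.34]' -0.5; python3 -c "
from h import *
show(); print(rel((429,231,150),toolR(.252)))"
```

```text
time_s: 45.23
eef_pos: [428.1, 236.9, 12.0]
ee_rot: [0.683, -0.349, 0.614, -0.185]
force: [-1.9, -6.4, 11.3]
grip_width: 0.507
time_s: 45.9
eef_pos: [429.0, 236.2, 126.5]
ee_rot: [0.641, -0.449, 0.545, -0.302]
force: [-0.8, -0.4, -0.3]
grip_width: 0.75
t 45.9 p [429.  236.2 126.5] F [-0.8 -0.4 -0.3] g 0.75 axes y [-0.101  0.416 -0.904] z [0.969 0.247 0.005]
([-0.55, -2.34, -0.11], [-0.0051, -0.0017, -0.4421])
```

```bash
python3 -m inch '[-0.2,-0.6,0,0,0,-0.11,-0.4,-1.2,0,0,0,-0.22,-0.5,-1.8,-0.1,0,0,-0.33,-0.5,-2.3,-0.1,-0.005,0,-0.44,-0.5,-2.3,-0.1,-0.005,0,-0.44]'; python3 -m inch '[0,0,0,0,0,0,0,0,0,0,0,0]'; python3 -c "
from h import *
show(); c=ctrl.get_calibration('wrist'); cap('wrist','w18.png'); print(proj(c,[(429,231,40)]))"
```

```text
time_s: 46.32
eef_pos: [428.1, 232.9, 148.2]
ee_rot: [0.56, -0.56, 0.433, -0.43]
force: [-0.0, 0.1, -0.5]
grip_width: 0.745
time_s: 46.48
eef_pos: [427.9, 231.0, 146.4]
ee_rot: [0.56, -0.558, 0.437, -0.429]
force: [1.1, -0.6, -0.7]
grip_width: 0.75
t 46.48 p [427.9 231.  146.4] F [ 1.1 -0.6 -0.7] g 0.75 axes y [-0.008  0.009 -1.   ] z [ 0.968  0.25  -0.006]
[[323.4354469  244.12557494]]
```

View pics/w18.png

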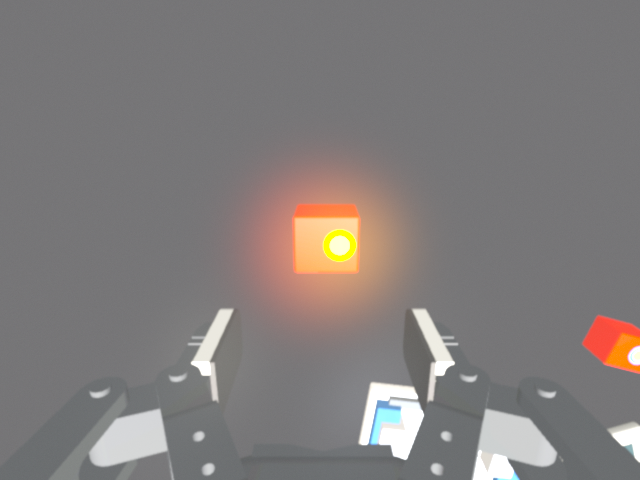

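```bash
python3 -c "
from h import *
print(rel((429.5,231,10),toolR(.252)))"; python3 -m inch '[0.05,2.5,0.15,0.008,0,0.01,0.05,5,0.15,0.008,0,0.01,0.05,8,0.15,0.008,0,0.01,0.05,11,0.15,0.008,0,0.01,0.05,12.8,0.15,0.008,0,0.01,0.05,13.5,0.15,0.008,0,0.01,0.05,13.6,0.15,0.008,0,0.01]'; python3 -m inch '[0,0,0,0,0,0,0,0,0,0,0,0]';  python3 -c "
from h import *
show(); print(rel((429.5,231,10),toolR(.252)))"
```

```text
([0.14, 13.63, 0.23], [0.0059, -0.0001, -0.0103])
time_s: 47.12
eef_pos: [428.4, 231.1, 9.8]
ee_rot: [0.563, -0.554, 0.439, -0.428]
force: [-0.8, -0.4, 0.3]
grip_width: 0.753
time_s: 47.28
eef_pos: [429.8, 231.9, 12.2]
ee_rot: [0.564, -0.553, 0.437, -0.429]
force: [-0.3, 0.0, -0.8]
grip_width: 0.751
t 47.28 p [429.8 231.9  12.2] F [-0.3  0.  -0.8] g 0.751 axes y [ 0.001  0.019 -1.   ] z [0.968 0.25  0.006]
([0.08, 0.22, -0.06], [-0.0057, 0.0003, -0.0183])
```

```bash
python3 -m inch '[0.1,0.2,0,-0.006,0,-0.018,0.1,0.2,0,-0.006,0,-0.018,0.1,0.2,0,-0.006,0,-0.018]';python3 -m inch '[0,0,0,0,0,0,0,0,0,0,0,0,0,0,0,0,0,0,0,0,0,0,0,0,0,0,0,0,0,0,0,0,0,0,0,0]' 1 40;  python3 -c "
from h import *
show(); print(rel((563.2,76.7,120),toolR(1.6957)))"
```

```text
time_s: 47.53
eef_pos: [429.7, 231.3, 9.9]
ee_rot: [-0.559, 0.559, -0.433, 0.433]
force: [-0.1, -0.1, 0.7]
grip_width: 0.753
time_s: 48.03
eef_pos: [429.7, 231.1, 9.7]
ee_rot: [-0.559, 0.559, -0.433, 0.433]
force: [-0.5, 0.3, 6.0]
grip_width: 0.506
t 48.03 p [429.7 231.1   9.7] F [-0.5  0.3  6. ] g 0.506 axes y [-0.001 -0.    -1.   ] z [ 0.968  0.25  -0.001]
([18.29, -11.05, 9.05], [0.0008, -1.4429, -0.0009])
```

```bash
python3 -m inch '[0,-3,0,0,0,0,0,-6.5,0,0,-0.1,0,2,-10,1,0,-0.22,0,5,-11,2.5,0,-0.34,0,8,-11,4,0,-0.46,0,11,-11,5.5,0,-0.58,0,14,-11,7,0,-0.7,0,16.5,-11,8.3,0,-0.82,0]';  python3 -c "
from h import *
print(rel((563.2,76.7,120),toolR(1.6957)))"
```

```text
time_s: 48.7
eef_pos: [552.0, 90.2, 118.6]
ee_rot: [-0.685, 0.686, -0.173, 0.172]
force: [0.1, 0.7, -0.9]
grip_width: 0.507
([1.62, -0.14, -0.66], [0.001, -0.6176, -0.0025])
```

```bash
python3 -m inch '[0.5,0,-0.2,0,-0.12,0,1,0,-0.5,0,-0.24,0,1.4,0,-0.6,0,-0.36,0,1.6,0,-0.6,0,-0.48,0,1.6,0,-0.6,0,-0.6,0,1.6,0,-0.6,0,-0.617,0,1.6,0,-0.6,0,-0.617,0]'; python3 -m inch '[0,0,0,0,0,0,0,0,0,0,0,0]'; python3 -c "
from h import *
show(); print(rel((563.2,76.5,22),toolR(1.6957)))"
```

```text
time_s: 49.28
eef_pos: [562.1, 79.2, 118.6]
ee_rot: [-0.706, 0.706, 0.04, -0.042]
force: [-0.1, -1.2, -1.8]
grip_width: 0.505
time_s: 49.45
eef_pos: [562.2, 79.3, 118.8]
ee_rot: [-0.706, 0.706, 0.04, -0.042]
force: [-0.5, -0.5, -1.4]
grip_width: 0.51
t 49.45 p [562.2  79.3 118.8] F [-0.5 -0.5 -1.4] g 0.51 axes y [-0.002 -0.001 -1.   ] z [-0.117  0.993 -0.   ]
([0.09, 9.68, -0.29], [0.0002, -0.0081, -0.0025])
```

```bash
python3 -m inch '[0,2.5,-0.3,0,-0.008,-0.002,0,5,-0.3,0,-0.008,-0.002,0.1,7,-0.3,0,-0.008,-0.002,0.1,8.4,-0.3,0,-0.008,-0.002,0.1,9.1,-0.3,0,-0.008,-0.002,0.1,9.5,-0.3,0,-0.008,-0.002,0.1,9.6,-0.3,0,-0.008,-0.002]'; python3 -m inch '[0,0.1,0,0,0,0,0,0.1,0,0,0,0]'; python3 -c "
from h import *
show()"
```

```text
time_s: 50.03
eef_pos: [563.5, 76.3, 22.8]
ee_rot: [-0.706, 0.706, 0.045, -0.045]
force: [0.1, -0.1, -2.9]
grip_width: 0.507
time_s: 50.2
eef_pos: [563.9, 76.3, 22.6]
ee_rot: [-0.705, 0.706, 0.045, -0.044]
force: [1.2, 0.4, -1.9]
grip_width: 0.51
t 50.2 p [563.9  76.3  22.6] F [ 1.2  0.4 -1.9] g 0.51 axes y [ 0.001 -0.    -1.   ] z [-0.127  0.992 -0.001]
```

```bash
python3 -m inch '[0,0.1,0,0,0,0,0,0.12,0,0,0,0,0,0.12,0,0,0,0]'; python3 -c "
from h import *
show()"
```

```text
time_s: 50.45
eef_pos: [564.0, 76.3, 21.7]
ee_rot: [-0.705, 0.706, 0.045, -0.044]
force: [-0.9, 0.3, 6.3]
grip_width: 0.513
t 50.45 p [564.   76.3  21.7] F [-0.9  0.3  6.3] g 0.513 axes y [ 0.001 -0.    -1.   ] z [-0.127  0.992 -0.001]
```

Seated; release, rise, and go to the post (at about 667, 24.7).

```bash
python3 -m inch '[0,0,0,0,0,0,0,0,0,0,0,0,0,0,0,0,0,0,0,-4,0,0,0,0,0,-8,0,0,0,0,0,-10,0,0,0,0,0,-10,0,0,0,0]' -0.5; python3 -c "
from h import *
show(); 
print(rel((667.3,24.7,110),toolR(1.6957)))"
```

```text
time_s: 51.03
eef_pos: [565.7, 76.2, 125.5]
ee_rot: [-0.705, 0.706, 0.048, -0.042]
force: [-0.4, 0.6, -0.0]
grip_width: 0.752
t 51.03 p [565.7  76.2 125.5] F [-0.4  0.6 -0. ] g 0.752 axes y [ 0.008 -0.001 -1.   ] z [-0.127  0.992 -0.002]
([9.41, 1.64, -6.4], [0.002, 0.0023, 0.0082])
```

```bash
python3 -m inch '[3,0,-2,0,0,0.008,6,0,-4,0,0,0.008,8.5,0,-5.6,0,0,0.008,9.6,0.5,-6.4,0,0,0.008,9.6,2,-6.4,0,0,0.008,9.6,4,-6.4,0,0,0.008,9.6,6,-6.4,0,0,0.008,9.6,7.5,-6.4,0,0,0.008]' -0.2;python3 -m inch '[0,0.5,0,0,0,0,0,0.7,0,0,0,0,0,0.7,0,0,0,0]'; python3 -c "
from h import *
show()"; python3 -m inch '[0,0,0,0,0,0,0,0,0,0,0,0,0,0,0,0,0,0,0,0,0,0,0,0,0,0,0,0,0,0]' 1 60; python3 -c "
from h import *
show()"
```

```text
time_s: 51.7
eef_pos: [665.8, 25.0, 42.6]
ee_rot: [-0.706, 0.706, 0.041, -0.049]
force: [-0.3, 0.9, -0.4]
grip_width: 0.601
time_s: 51.95
eef_pos: [666.8, 25.0, 38.5]
ee_rot: [-0.705, 0.706, 0.042, -0.048]
force: [0.0, -0.6, -0.3]
grip_width: 0.602
t 51.95 p [666.8  25.   38.5] F [ 0.  -0.6 -0.3] g 0.602 axes y [-0.008 -0.001 -1.   ] z [-0.127  0.992 -0.   ]
time_s: 52.37
eef_pos: [667.3, 24.7, 39.9]
ee_rot: [-0.705, 0.706, 0.043, -0.047]
force: [-0.3, -0.9, 6.4]
grip_width: 0.222
t 52.37 p [667.3  24.7  39.9] F [-0.3 -0.9  6.4] g 0.222 axes y [-0.006 -0.002 -1.   ] z [-0.127  0.992 -0.001]
```

```bash
python3 -m inch '[-0.6,0,0,0,0,0,-1.2,0,0,0,0,0,-1.8,0,0,0,0,0,-2.4,0,0,0,0,0,-2.8,0,0,0,0,0,-3.1,0,0,0,0,0,-3.3,0,0,0,0,0,-3.4,0,0,0,0,0]';python3 -m inch '[-0.1,0,0,0,0,0,-0.15,0,0,0,0,0,-0.2,0,0,0,0,0,-0.2,0,0,0,0,0]'; python3 -c "
from h import *
show()"
```

```text
time_s: 53.03
eef_pos: [634.0, 20.6, 39.9]
ee_rot: [-0.705, 0.706, 0.043, -0.047]
force: [5.4, 1.2, 3.1]
grip_width: 0.22
time_s: 53.37
eef_pos: [632.1, 20.4, 39.9]
ee_rot: [-0.705, 0.706, 0.043, -0.047]
force: [5.1, 1.2, 3.5]
grip_width: 0.219
t 53.37 p [632.1  20.4  39.9] F [5.1 1.2 3.5] g 0.219 axes y [-0.005 -0.002 -1.   ] z [-0.127  0.992 -0.001]
```

```bash
python3 -m inch '[-0.1,0,0,0,0,0,-0.15,0,0,0,0,0,-0.2,0,0,0,0,0,-0.2,0,0,0,0,0]';python3 -c "
from h import *
show()"; python3 -m inch '[-0.08,0,0,0,0,0,-0.1,0,0,0,0,0,-0.1,0,0,0,0,0]'; python3 -c "
from h import *
show()"
```

```text
time_s: 53.7
eef_pos: [631.5, 20.3, 39.9]
ee_rot: [-0.705, 0.706, 0.044, -0.045]
force: [13.9, 2.2, -1.0]
grip_width: 0.219
t 53.7 p [631.5  20.3  39.9] F [13.9  2.2 -1. ] g 0.219 axes y [-0.001 -0.001 -1.   ] z [-0.126  0.992 -0.001]
time_s: 53.95
eef_pos: [631.5, 20.3, 39.9]
ee_rot: [-0.705, 0.706, 0.045, -0.044]
force: [19.7, 2.5, -5.7]
grip_width: 0.223
t 53.95 p [631.5  20.3  39.9] F [19.7  2.5 -5.7] g 0.223 axes y [ 0.002 -0.001 -1.   ] z [-0.126  0.992 -0.001]
```

Clamped (same point as before: 631.5). Release and go to the stand via a look at the block.

```bash
python3 -m inch '[0,0,0,0,0,0,0,0,0,0,0,0,0,-4,0,0,0,0,0,-8,0,0,0,0,-0.3,-12,2,0,0,0,-0.6,-16,4,0,0,0,-0.8,-18,5,0,0,0,-1,-19,6,0,0,0]' -0.2;python3 -m inch '[0,0,0,0,0,0,0,0,0,0,0,0]';  python3 - <<'E'
from h import *
show(); c=ctrl.get_calibration('wrist'); im=cap('wrist','w19.png'); print(rel((632.5,-307.5,228),toolR(1.393)))
E
```

```text
time_s: 54.62
eef_pos: [612.3, 79.6, 233.2]
ee_rot: [-0.705, 0.706, 0.044, -0.046]
force: [0.2, 0.2, -0.5]
grip_width: 0.597
time_s: 54.78
eef_pos: [611.5, 78.5, 227.6]
ee_rot: [-0.705, 0.706, 0.041, -0.049]
force: [0.5, -0.6, -1.6]
grip_width: 0.6
t 54.78 p [611.5  78.5 227.6] F [ 0.5 -0.6 -1.6] g 0.6 axes y [-0.01  -0.001 -1.   ] z [-0.127  0.992 -0.   ]
([-2.79, -0.1, -38.51], [0.0017, 0.3047, -0.012])
```

View pics/w19.png

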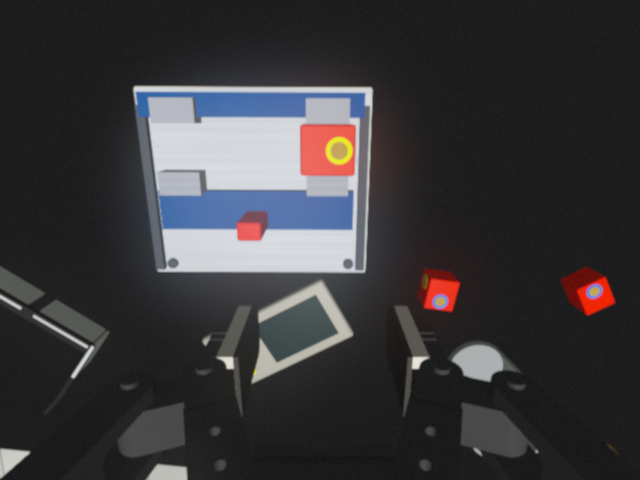

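```bash
python3 -c "
from h import *
c=ctrl.get_calibration('wrist'); print('yellow',ray(c,(339,150.5),52))"; python3 -m inch '[0,0,-4,0,0.05,-0.012,-0.3,-0.5,-8,0,0.1,-0.012,-0.6,-0.5,-12,0,0.15,-0.012,-1,-0.5,-16,0,0.2,-0.012,-1.5,-0.5,-20,0,0.25,-0.012,-2,-0.5,-24,0,0.3,-0.012,-2.4,-0.5,-28,0,0.305,-0.012,-2.8,-0.5,-32,0,0.305,-0.012]'; python3 -c "
from h import *
show(); print(rel((632.5,-307.5,200),toolR(1.393)))"
```

```text
yellow [555.59210909  84.43373171  52.        ]
time_s: 55.5
eef_pos: [623.7, -245.2, 231.7]
ee_rot: [0.704, -0.704, 0.063, -0.063]
force: [1.7, 0.1, 1.0]
grip_width: 0.596
t 55.5 p [ 623.7 -245.2  231.7] F [1.7 0.1 1. ] g 0.596 axes y [ 0.  0. -1.] z [0.179 0.984 0.   ]
([1.97, 3.17, -5.97], [-0.0004, -0.0018, 0.0])
```

```bash
python3 -m inch '[0.8,0,-2.5,0,0,0,1.5,0.5,-4.5,0,0,0,1.9,1.5,-5.7,0,0,0,2,2.5,-6,0,0,0,2,3,-6,0,0,0,2,3,-6,0,0,0]'; python3 -m inch '[0,0,0,0,0,0,0,0,0,0,0,0]'; python3 -c "
from h import *
show(); cap('wrist','w20.png'); print(rel((632.6,-307.6,114.5),R.from_matrix(np.load('pgripR.npy'))))"
```

```text
time_s: 56.0
eef_pos: [633.6, -303.7, 201.7]
ee_rot: [0.705, -0.704, 0.063, -0.063]
force: [0.1, -0.3, 0.3]
grip_width: 0.599
time_s: 56.17
eef_pos: [634.5, -303.9, 205.3]
ee_rot: [-0.704, 0.705, -0.061, 0.064]
force: [-0.6, -0.2, 0.3]
grip_width: 0.598
t 56.17 p [ 634.5 -303.9  205.3] F [-0.6 -0.2  0.3] g 0.598 axes y [ 0.005 -0.002 -1.   ] z [ 0.176  0.984 -0.001]
([-0.17, 9.09, -0.36], [0.0012, 0.003, 0.0031])
```

View pics/w20.png

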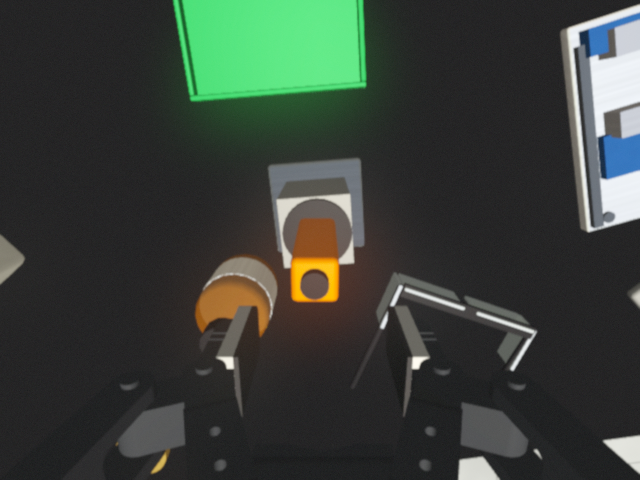

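```bash
python3 -m inch '[-0.1,1,-0.35,0,0,0.003,-0.2,2.5,-0.35,0,0,0.003,-0.2,4.5,-0.35,0,0,0.003,-0.2,6.5,-0.35,0,0,0.003,-0.2,8,-0.35,0,0,0.003,-0.2,8.8,-0.35,0,0,0.003,-0.2,9.1,-0.35,0,0,0.003,-0.2,9.1,-0.35,0,0,0.003]'; python3 -m inch '[0,0,0,0,0,0]'; python3 -c "
from h import *
show()
print(rel((632.6,-307.6,114.5),R.from_matrix(np.load('pgripR.npy'))))"
```

```text
time_s: 56.88
eef_pos: [631.8, -308.2, 113.2]
ee_rot: [-0.704, 0.705, -0.063, 0.063]
force: [-0.2, -0.4, -0.1]
grip_width: 0.601
time_s: 56.97
eef_pos: [632.2, -308.5, 114.5]
ee_rot: [-0.704, 0.705, -0.062, 0.064]
force: [-0.3, -0.4, 0.6]
grip_width: 0.6
t 56.97 p [ 632.2 -308.5  114.5] F [-0.3 -0.4  0.6] g 0.6 axes y [ 0.002 -0.002 -1.   ] z [ 0.177  0.984 -0.002]
([0.02, 0.0, 0.1], [0.0015, 0.0019, 0.0004])
```

```bash
python3 -m inch '[0,0,0.1,0,0,0,0,0,0.1,0,0,0,0,0,0.1,0,0,0,0,0,0.1,0,0,0,0,0,0.1,0,0,0,0,0,0.1,0,0,0]' 1 50; python3 -c "
from h import *
show(); np.save('pgrip2.npy',cur()[0])"; python3 -m inch '[0,-0.5,0,0,0,0,0,-1.5,0,0,0,0,0,-3,0,0,0,0,0,-5,0,0,0,0,0,-7,0,0,0,0,0,-9,0,0,0,0,0,-10.5,0,0,0,0,0,-11.5,0,0,0,0]'; python3 -m inch '[0,0,0,0,0,0,0,0,0,0,0,0]'; python3 - <<'E'
from h import *
show(); print(rel((556,84.5,225),toolR(1.39)))
E
```

```text
time_s: 57.47
eef_pos: [632.4, -307.5, 114.5]
ee_rot: [-0.704, 0.705, -0.062, 0.064]
force: [-0.4, 0.5, 6.1]
grip_width: 0.275
t 57.47 p [ 632.4 -307.5  114.5] F [-0.4  0.5  6.1] g 0.275 axes y [ 0.002 -0.002 -1.   ] z [ 0.177  0.984 -0.001]
time_s: 58.13
eef_pos: [632.1, -307.3, 231.0]
ee_rot: [-0.703, 0.705, -0.062, 0.064]
force: [0.0, -0.9, -1.0]
grip_width: 0.274
time_s: 58.3
eef_pos: [631.9, -307.2, 228.2]
ee_rot: [-0.704, 0.705, -0.063, 0.063]
force: [-0.2, 0.8, -2.0]
grip_width: 0.268
t 58.3 p [ 631.9 -307.2  228.2] F [-0.2  0.8 -2. ] g 0.268 axes y [ 0.001 -0.001 -1.   ] z [ 0.177  0.984 -0.001]
([-14.4, 0.28, 37.2], [0.0009, 0.0029, 0.0008])
```

```bash
python3 -m inch '[-1,0,3,0,0,0,-2.5,0,6.5,0,0,0,-4,0,10.2,0,0,0,-5.5,0,14,0,0,0,-7,0,17.8,0,0,0,-8.5,0,21.6,0,0,0,-10,0,25.4,0,0,0,-11.5,0,29.2,0,0,0]'; python3 -m inch '[-1.2,0.2,3.4,0,0,0,-2.2,0.2,6,0,0,0,-2.8,0.2,7.5,0,0,0,-2.9,0.2,8,0,0,0,-2.9,0.2,8,0,0,0,-2.9,0.2,8,0,0,0]'; python3 - <<'E'
from h import *
show(); c=ctrl.get_calibration('wrist');cap('wrist','w21.png'); print(proj(c,[(556,84.5,52)]))
cv2.imwrite('pics/c21.png',cv2.resize(cv2.imread('pics/w21.png')[150:260,270:380],(600,600),interpolation=cv2.INTER_CUBIC))
E
```

```text
time_s: 58.97
eef_pos: [569.1, 2.4, 226.8]
ee_rot: [-0.704, 0.705, -0.063, 0.062]
force: [0.7, 0.2, -1.8]
grip_width: 0.276
time_s: 59.47
eef_pos: [556.1, 83.6, 225.3]
ee_rot: [-0.704, 0.705, -0.063, 0.063]
force: [0.4, 0.3, -0.5]
grip_width: 0.27
t 59.47 p [556.1  83.6 225.3] F [ 0.4  0.3 -0.5] g 0.27 axes y [-0.    -0.001 -1.   ] z [ 0.177  0.984 -0.001]
[[323.07660517 215.60170944]]
```

View pics/c21.png

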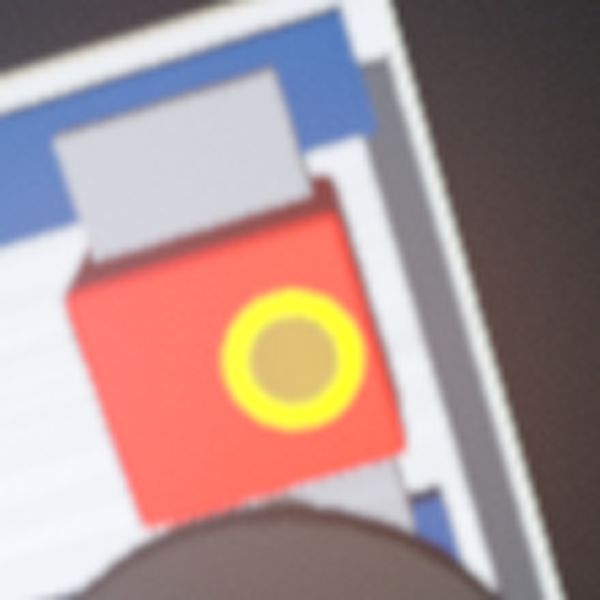

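```bash
python3 -m inch '[0,1.5,0.1,0,0,0,0,3.5,0.1,0,0,0,0,5,0.1,0,0,0,0,6,0.1,0,0,0,0,6.6,0.1,0,0,0,0,6.8,0.1,0,0,0,0,6.8,0.1,0,0,0]'; python3 -m inch '[0,0.2,0,0,0,0,0,0.4,0,0,0,0,0,0.6,0,0,0,0,0,0.8,0,0,0,0]'; python3 -c "
from h import *
show()"
```

```text
time_s: 60.1
eef_pos: [556.5, 84.9, 158.0]
ee_rot: [-0.704, 0.705, -0.063, 0.063]
force: [0.1, -0.3, -1.2]
grip_width: 0.274
time_s: 60.43
eef_pos: [556.4, 85.3, 150.1]
ee_rot: [-0.704, 0.705, -0.062, 0.063]
force: [-0.1, -1.0, 1.2]
grip_width: 0.277
t 60.43 p [556.4  85.3 150.1] F [-0.1 -1.   1.2] g 0.277 axes y [ 0.002 -0.001 -1.   ] z [ 0.177  0.984 -0.001]
```

```bash
python3 -m inch '[0,0.15,0,0,0,0,0,0.3,0,0,0,0,0,0.3,0,0,0,0,0,0.3,0,0,0,0,0,0.3,0,0,0,0,0,0.3,0,0,0,0,0,0.3,0,0,0,0,0,0.3,0,0,0,0]'; python3 -m inch '[0,0,0,0,0,0,0,0,0,0,0,0,0,0,0,0,0,0,0,0,0,0,0,0,0,0,0,0,0,0,0,0,0,0,0,0,0,0,0,0,0,0]'; python3 -c "
from h import *
show(); cap('scene','s22.png'); im=cv2.imread('pics/s22.png'); cv2.imwrite('pics/c22.png',cv2.resize(im[200:330,240:400],(738,600),interpolation=cv2.INTER_CUBIC)); show()"
```

```text
time_s: 61.1
eef_pos: [556.4, 85.3, 147.1]
ee_rot: [-0.704, 0.705, -0.062, 0.063]
force: [1.1, 0.9, 0.3]
grip_width: 0.277
time_s: 61.68
eef_pos: [556.3, 85.3, 147.0]
ee_rot: [-0.704, 0.705, -0.062, 0.063]
force: [0.5, 0.3, 0.1]
grip_width: 0.277
t 61.68 p [556.3  85.3 147. ] F [0.5 0.3 0.1] g 0.277 axes y [ 0.001 -0.001 -1.   ] z [ 0.177  0.984 -0.001]
t 61.73 p [556.3  85.3 147. ] F [ 1.2 -0.3  1.4] g 0.269 axes y [ 0.001 -0.001 -1.   ] z [ 0.177  0.984 -0.001]
```

View pics/c22.png

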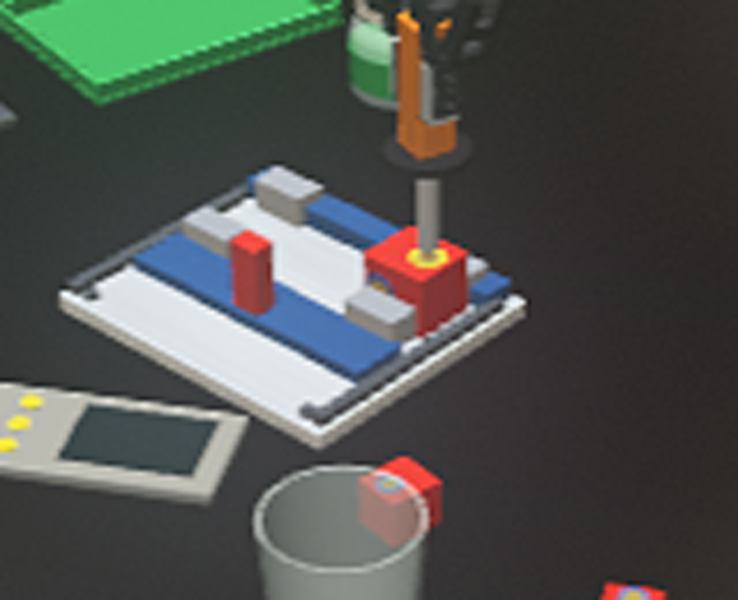

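```bash
python3 -m inch '[0,0,0,0,0,0,0,-1,0,0,0,0,0,-3,0,0,0,0,0,-5.5,0,0,0,0,0,-7.5,0,0,0,0,0,-8.2,0,0,0,0,0,-8.2,0,0,0,0]'; python3 -c "
from h import *
show(); print(rel((632.5,-307.6,228),R.from_matrix(np.load('pgripR.npy'))))"
```

```text
time_s: 62.32
eef_pos: [556.6, 85.4, 230.7]
ee_rot: [-0.704, 0.705, -0.061, 0.064]
force: [0.2, -0.5, -1.3]
grip_width: 0.275
t 62.32 p [556.6  85.4 230.7] F [ 0.2 -0.5 -1.3] g 0.275 axes y [ 0.004 -0.001 -1.   ] z [ 0.177  0.984 -0.001]
([14.42, 0.35, -37.34], [0.0004, 0.0019, 0.0018])
```

```bash
python3 -m inch '[1,0,-3,0,0,0,2.5,0,-6.5,0,0,0,4,0,-10.2,0,0,0,5.5,0,-14,0,0,0,7,0,-17.8,0,0,0,8.5,0,-21.6,0,0,0,10,0,-25.4,0,0,0,11.5,0,-29.2,0,0,0]'; python3 -m inch '[1.2,0.2,-3.4,0,0,0,2.2,0.2,-6,0,0,0,2.8,0.2,-7.5,0,0,0,2.9,0.2,-8,0,0,0.002,2.9,0.2,-8.1,0,0,0.002,2.9,0.2,-8.1,0,0,0.002]'; python3 -m inch '[0,0,0,0,0,0,0,0,0,0,0,0]';python3 -c "
from h import *
show(); print(rel((632.5,-307.6,114.4),R.from_matrix(np.load('pgripR.npy'))))"
```

```text
time_s: 62.98
eef_pos: [617.2, -224.2, 227.6]
ee_rot: [0.704, -0.704, 0.064, -0.062]
force: [0.7, -0.2, -1.0]
grip_width: 0.275
time_s: 63.48
eef_pos: [631.8, -306.3, 226.6]
ee_rot: [0.704, -0.704, 0.064, -0.062]
force: [-0.6, -0.1, -0.3]
grip_width: 0.276
time_s: 63.65
eef_pos: [632.1, -305.9, 227.8]
ee_rot: [-0.704, 0.705, -0.063, 0.062]
force: [-0.4, -0.6, -0.8]
grip_width: 0.274
t 63.65 p [ 632.1 -305.9  227.8] F [-0.4 -0.6 -0.8] g 0.274 axes y [-0.001 -0.001 -1.   ] z [ 0.176  0.984 -0.001]
([0.08, 11.34, -0.16], [0.0006, 0.0032, -0.003])
```

```bash
python3 -m inch '[0.1,1,-0.15,0,0,-0.003,0.1,2.5,-0.15,0,0,-0.003,0.1,4,-0.15,0,0,-0.003,0.1,6,-0.15,0,0,-0.003,0.1,8,-0.15,0,0,-0.003,0.1,9.8,-0.15,0,0,-0.003,0.1,10.8,-0.15,0,0,-0.003,0.1,11,-0.15,0,0,-0.003]'; python3 -m inch '[0,0.1,0,0,0,0,0,0.1,0,0,0,0]'; python3 -c "
from h import *
show(); print(rel((632.5,-307.6,114.4),R.from_matrix(np.load('pgripR.npy'))))"
```

```text
time_s: 64.32
eef_pos: [631.8, -308.0, 114.9]
ee_rot: [0.705, -0.704, 0.063, -0.062]
force: [0.3, 0.6, -1.5]
grip_width: 0.274
time_s: 64.48
eef_pos: [632.9, -309.0, 117.5]
ee_rot: [-0.704, 0.705, -0.062, 0.064]
force: [0.7, 0.4, -1.1]
grip_width: 0.279
t 64.48 p [ 632.9 -309.   117.5] F [ 0.7  0.4 -1.1] g 0.279 axes y [ 0.003 -0.002 -1.   ] z [ 0.177  0.984 -0.002]
([-0.07, 0.31, 0.14], [0.0015, 0.002, 0.0014])
```

```bash
python3 -m inch '[0,0.1,0.12,0,0,0,0,0.2,0.12,0,0,0,0,0.28,0.12,0,0,0,0,0.28,0.12,0,0,0]'; python3 -c "
from h import *
show()"; python3 -m inch '[0,0.05,0,0,0,0,0,0.05,0,0,0,0]';python3 -c "
from h import *
show()"
```

```text
time_s: 64.82
eef_pos: [633.0, -307.8, 114.5]
ee_rot: [-0.704, 0.705, -0.062, 0.064]
force: [-0.0, 0.2, 3.1]
grip_width: 0.275
t 64.82 p [ 633.  -307.8  114.5] F [-0.   0.2  3.1] g 0.275 axes y [ 0.003 -0.002 -1.   ] z [ 0.177  0.984 -0.001]
time_s: 64.98
eef_pos: [633.1, -307.9, 114.5]
ee_rot: [-0.704, 0.705, -0.062, 0.064]
force: [-0.9, 0.5, 6.3]
grip_width: 0.274
t 64.98 p [ 633.1 -307.9  114.5] F [-0.9  0.5  6.3] g 0.274 axes y [ 0.003 -0.002 -1.   ] z [ 0.177  0.984 -0.001]
```

Seated on the rim. Release, rise, then go to the jaw post and open the jaw.

```bash
python3 -m inch '[0,0,0,0,0,0,0,0,0,0,0,0,0,0,0,0,0,0,0,-1,0,0,0,0,0,-4,0,0,0,0,0,-8,0,0,0,0,0,-12,0,0,0,0,0,-14,0,0,0,0]' -0.2; python3 -m inch '[0,0,0,0,0,0]'; python3 -c "
from h import *
show(); cap('wrist','w23.png')
print(rel((631.5,20.3,240),toolR(1.6957)))"
```

```text
time_s: 65.65
eef_pos: [633.0, -307.9, 259.8]
ee_rot: [-0.703, 0.706, -0.06, 0.066]
force: [-0.5, 0.0, 0.4]
grip_width: 0.601
time_s: 65.73
eef_pos: [633.5, -308.2, 260.3]
ee_rot: [-0.702, 0.707, -0.059, 0.067]
force: [1.2, -1.1, 0.3]
grip_width: 0.603
t 65.73 p [ 633.5 -308.2  260.3] F [ 1.2 -1.1  0.3] g 0.603 axes y [ 0.01  -0.007 -1.   ] z [ 0.177  0.984 -0.005]
([-5.97, 1.51, 32.28], [0.0045, -0.3027, 0.0066])
```

View pics/w23.png

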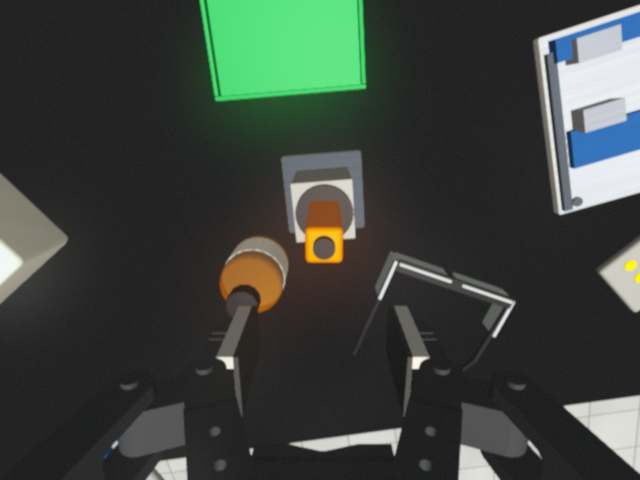

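```bash
python3 -m inch '[-0.5,0,3.5,0,-0.1,0.006,-1,0,7.5,0,-0.2,0.006,-2,0,11.5,0,-0.3,0.006,-3,0,15.5,0,-0.3,0.006,-4,0,19.5,0,-0.3,0.006,-5,1,23.5,0,-0.3,0.006,-5.6,2,27.5,0,-0.302,0.006,-6,3,30.5,0,-0.302,0.006]'; python3 -m inch '[0,0,1,0,0,0,0,0,1.5,0,0,0,0,0,1.5,0,0,0]'; python3 -c "
from h import *
show()
print(rel((631.5,20.3,41),toolR(1.6957)))"
```

```text
time_s: 66.45
eef_pos: [626.5, 6.3, 221.7]
ee_rot: [-0.706, 0.706, 0.042, -0.046]
force: [0.3, 0.3, 0.9]
grip_width: 0.596
time_s: 66.7
eef_pos: [625.4, 18.3, 222.6]
ee_rot: [-0.705, 0.706, 0.042, -0.046]
force: [-0.8, 0.6, -0.1]
grip_width: 0.597
t 66.7 p [625.4  18.3 222.6] F [-0.8  0.6 -0.1] g 0.597 axes y [-0.005 -0.001 -1.   ] z [-0.125  0.992 -0.001]
([0.72, 18.15, 0.13], [0.0006, 0.0, -0.0049])
```

```bash
python3 -m inch '[0.5,3,0.15,0,0,-0.005,0.6,6,0.15,0,0,-0.005,0.6,9,0.15,0,0,-0.005,0.6,12.5,0.15,0,0,-0.005,0.6,15.5,0.15,0,0,-0.005,0.6,17.4,0.15,0,0,-0.005,0.6,18,0.15,0,0,-0.005,0.6,18,0.15,0,0,-0.005]'; python3 -m inch '[0,0,0,0,0,0]';python3 -c "
from h import *
show()"; python3 -m inch '[0,0,0,0,0,0,0,0,0,0,0,0,0,0,0,0,0,0,0,0,0,0,0,0,0,0,0,0,0,0]' 1 60; python3 -m inch '[0.5,0,0,0,0,0,1,0,0,0,0,0,1.5,0,0,0,0,0,2,0,0,0,0,0,2.5,0,0,0,0,0,3,0,0,0,0,0,3.4,0,0,0,0,0,3.6,0,0,0,0,0]'; python3 -m inch '[0,0,0,0,0,0,0,0,0,0,0,0]';python3 -c "
from h import *
show()"
```

```text
time_s: 67.37
eef_pos: [630.2, 18.6, 41.6]
ee_rot: [-0.706, 0.706, 0.043, -0.044]
force: [-0.5, -0.1, 0.3]
grip_width: 0.597
time_s: 67.45
eef_pos: [631.5, 19.0, 44.0]
ee_rot: [-0.705, 0.706, 0.044, -0.043]
force: [0.3, -0.5, -0.1]
grip_width: 0.6
t 67.45 p [631.5  19.   44. ] F [ 0.3 -0.5 -0.1] g 0.6 axes y [ 0.003 -0.001 -1.   ] z [-0.123  0.992 -0.001]
time_s: 67.87
eef_pos: [631.4, 20.3, 44.4]
ee_rot: [-0.705, 0.706, 0.045, -0.043]
force: [-1.2, 1.4, 6.0]
grip_width: 0.217
time_s: 68.53
eef_pos: [666.8, 24.7, 44.4]
ee_rot: [-0.705, 0.706, 0.045, -0.043]
force: [-4.2, -0.3, 7.2]
grip_width: 0.219
time_s: 68.7
eef_pos: [667.1, 24.7, 44.4]
ee_rot: [-0.705, 0.706, 0.045, -0.043]
force: [-1.7, 0.4, 4.2]
grip_width: 0.219
t 68.7 p [667.1  24.7  44.4] F [-1.7  0.4  4.2] g 0.219 axes y [ 0.003 -0.001 -1.   ] z [-0.124  0.992 -0.001]
```

Jaw is open again (~38 mm). Release and go over the block.

```bash
python3 -m inch '[0,0,0,0,0,0,0,0,0,0,0,0,0,-4,0,0,0,0,0,-8,0,0,0,0,0,-12,0,0,0,0,0,-14,0,0,0,0,0,-14,0,0,0,0]' -0.2; python3 -c "
from h import *
show();print(rel((575,76,180),toolR(1.6957)))"
```

```text
time_s: 69.28
eef_pos: [668.0, 24.4, 188.9]
ee_rot: [-0.705, 0.707, 0.048, -0.04]
force: [0.6, 0.1, 0.1]
grip_width: 0.604
t 69.28 p [668.   24.4 188.9] F [0.6 0.1 0.1] g 0.604 axes y [ 0.011 -0.002 -1.   ] z [-0.124  0.992 -0.003]
([-8.6, 0.79, 6.28], [0.0033, -0.0006, 0.0102])
```

```bash
python3 -m inch '[-2,0,2,0,0,0.01,-4,0,4,0,0,0.01,-6.5,0,5.5,0,0,0.01,-8,0,6.2,0,0,0.01,-8.6,0,6.3,0,0,0.01,-8.6,0,6.3,0,0,0.01]' -0.5; python3 -m inch '[0,0,0,0,0,0,0,0,0,0,0,0]'; python3 - <<'E'
from h import *
show(); c=ctrl.get_calibration('wrist'); im=cap('wrist','w24.png'); print(proj(c,[(557,76,52)]),rel((556.5,76,22),toolR(1.6957)))
E
```

```text
time_s: 69.78
eef_pos: [572.5, 76.6, 182.7]
ee_rot: [-0.705, 0.706, 0.041, -0.047]
force: [-0.1, -0.2, -1.0]
grip_width: 0.747
time_s: 69.95
eef_pos: [573.9, 75.9, 182.4]
ee_rot: [-0.705, 0.706, 0.04, -0.047]
force: [0.1, 0.9, -0.2]
grip_width: 0.747
t 69.95 p [573.9  75.9 182.4] F [ 0.1  0.9 -0.2] g 0.747 axes y [-0.009 -0.002 -1.   ] z [-0.123  0.992 -0.001]
[[325.33804876 209.06928261]] ([-1.58, 16.05, 0.24], [0.0007, -0.0016, -0.0092])
```

View pics/w24.png

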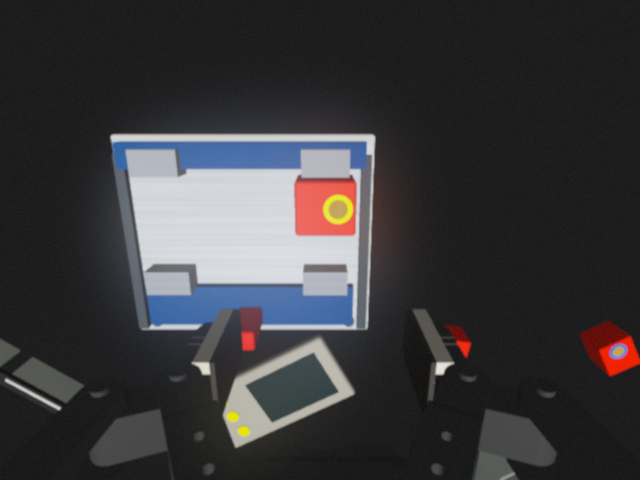

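```bash
python3 -m inch '[-1.6,2,0.2,0,0,-0.009,-1.6,5,0.2,0,0,-0.009,-1.6,8,0.2,0,0,-0.009,-1.6,11,0.2,0,0,-0.009,-1.6,14,0.2,0,0,-0.009,-1.6,15.5,0.2,0,0,-0.009,-1.6,16,0.2,0,0,-0.009,-1.6,16,0.2,0,0,-0.009]'; python3 -m inch '[0,0,0,0,0,0]';python3 -c "
from h import *
show()"; python3 -m inch '[0,0,0,0,0,0,0,0,0,0,0,0,0,0,0,0,0,0,0,0,0,0,0,0,0,0,0,0,0,0,0,0,0,0,0,0]' 1 40;python3 -c "
from h import *
show()
print(rel((437,-314,150),toolR(1.6957)))"
```

```text
time_s: 70.67
eef_pos: [555.5, 75.9, 21.7]
ee_rot: [-0.706, 0.706, 0.043, -0.044]
force: [-1.0, -0.3, 0.5]
grip_width: 0.753
time_s: 70.75
eef_pos: [556.4, 76.0, 23.6]
ee_rot: [-0.705, 0.706, 0.044, -0.043]
force: [-0.3, -0.5, 0.4]
grip_width: 0.749
t 70.75 p [556.4  76.   23.6] F [-0.3 -0.5  0.4] g 0.749 axes y [ 0.001 -0.001 -1.   ] z [-0.123  0.992 -0.001]
time_s: 71.25
eef_pos: [556.5, 76.2, 24.3]
ee_rot: [-0.705, 0.706, 0.045, -0.043]
force: [-0.5, -0.1, 7.3]
grip_width: 0.509
t 71.25 p [556.5  76.2  24.3] F [-0.5 -0.1  7.3] g 0.509 axes y [ 0.003 -0.001 -1.   ] z [-0.124  0.992 -0.001]
([-16.66, -12.57, -37.25], [0.0012, -0.0008, 0.0027])
```

```bash
python3 -m inch '[0,-3,0,0,0,0,0,-6.5,0,0,0,0,-1,-10,-2,0,0.05,0,-2,-12.5,-5.5,0,0.1,0,-3.5,-12.5,-9.5,0,0.15,0,-5,-12.5,-13.3,0,0.2,0,-6.5,-12.5,-17,0,0.25,0,-8,-12.5,-20.8,0,0.28,0]'; python3 -c "
from h import *
show()
print(rel((437,-314,150),toolR(1.4)))"
```

```text
time_s: 71.92
eef_pos: [501.0, -141.6, 148.5]
ee_rot: [-0.705, 0.705, -0.056, 0.056]
force: [1.1, -1.3, -1.9]
grip_width: 0.504
t 71.92 p [ 501.  -141.6  148.5] F [ 1.1 -1.3 -1.9] g 0.504 axes y [ 0.    -0.001 -1.   ] z [ 0.157  0.988 -0.001]
([-3.61, -0.14, -18.03], [0.0009, 0.0127, 0.0005])
```

```bash
python3 -m inch '[-0.7,0,-3.7,0,0,0,-1.5,0,-7.5,0,0,0,-2.3,0,-11.3,0,0,0,-3,0,-14.8,0,0,0,-3.5,0,-17,0,0,0,-3.6,0,-18,0,0,0,-3.6,0,-18,0,0,0]'; python3 -m inch '[0,0,0,0,0,0,0,0,0,0,0,0]'; python3 -c "
from h import *
show(); cap('wrist','w25.png')
c=ctrl.get_calibration('wrist'); print(proj(c,[(437,-314,4)]))"
```

```text
time_s: 72.5
eef_pos: [437.8, -313.7, 148.1]
ee_rot: [-0.705, 0.705, -0.056, 0.056]
force: [1.0, 0.5, -1.3]
grip_width: 0.508
time_s: 72.67
eef_pos: [438.9, -310.9, 148.1]
ee_rot: [-0.705, 0.705, -0.055, 0.055]
force: [-0.3, 1.0, -1.5]
grip_width: 0.511
t 72.67 p [ 438.9 -310.9  148.1] F [-0.3  1.  -1.5] g 0.511 axes y [-0. -0. -1.] z [ 0.154  0.988 -0.   ]
[[317.26258435 223.48164294]]
```

View pics/w25.png

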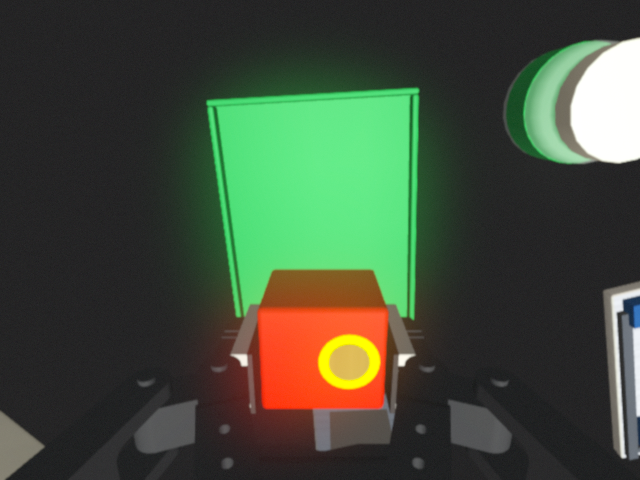

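```bash
python3 -m inch '[0,2,0,0,0,0,0,5,0,0,0,0,0,8,0,0,0,0,0,10.5,0,0,0,0,0,12,0,0,0,0,0,12.7,0,0,0,0,0,12.9,0,0,0,0,0,12.9,0,0,0,0]'; python3 -m inch '[0,0.1,0,0,0,0,0,0.1,0,0,0,0]'; python3 -c "
from h import *
show()"
```

```text
time_s: 73.38
eef_pos: [438.9, -312.0, 19.5]
ee_rot: [-0.705, 0.705, -0.055, 0.055]
force: [0.8, 0.0, -1.6]
grip_width: 0.511
time_s: 73.55
eef_pos: [438.9, -312.6, 19.1]
ee_rot: [-0.704, 0.706, -0.055, 0.055]
force: [-0.3, -0.3, -1.9]
grip_width: 0.503
t 73.55 p [ 438.9 -312.6   19.1] F [-0.3 -0.3 -1.9] g 0.503 axes y [ 0.001 -0.002 -1.   ] z [ 0.155  0.988 -0.002]
```

```bash
python3 -m inch '[0,0.1,0,0,0,0,0,0.2,0,0,0,0,0,0.2,0,0,0,0]'; python3 -m inch '[0,0.1,0,0,0,0,0,0.1,0,0,0,0]'; python3 -c "
from h import *
show()"
```

```text
time_s: 73.8
eef_pos: [438.8, -312.7, 17.1]
ee_rot: [-0.704, 0.706, -0.055, 0.055]
force: [0.1, 1.4, 4.8]
grip_width: 0.509
time_s: 73.97
eef_pos: [439.0, -312.7, 16.9]
ee_rot: [-0.704, 0.706, -0.055, 0.056]
force: [-1.2, 3.5, 13.3]
grip_width: 0.505
t 73.97 p [ 439.  -312.7   16.9] F [-1.2  3.5 13.3] g 0.505 axes y [ 0.001 -0.002 -1.   ] z [ 0.155  0.988 -0.002]
```

```bash
python3 -m inch '[0,0,0,0,0,0,0,0,0,0,0,0,0,0,0,0,0,0,0,-3,0,0,0,0,0,-7,0,0,0,0,0,-11,0,0,0,0,0,-15,0,0,0,0,0,-19,0,0,0,0]' -0.5; python3 -m inch '[0,-2,3,0,0,0,0,-4,6,0,0,0,0,-5,9,0,0,0,0,-5,12,0,0,0,0,-5,15,0,0,0,0,-5,18,0,0,0,0,-5,19,0,0,0,0,-5,20,0,0,0]'; python3 -m inch '[0,0,0,0,0,0,0,0,0,0,0,0]'; python3 - <<'E'
from h import *
show(); cap('top','t26.png'); cap('scene','s26.png'); cap('wrist','w26.png'); show()
E
```

```text
time_s: 74.63
eef_pos: [438.1, -311.9, 207.1]
ee_rot: [-0.705, 0.705, -0.055, 0.055]
force: [0.7, -0.4, 1.2]
grip_width: 0.75
time_s: 75.3
eef_pos: [469.6, -113.6, 255.0]
ee_rot: [-0.705, 0.705, -0.055, 0.055]
force: [-0.2, -0.2, -0.8]
grip_width: 0.748
time_s: 75.47
eef_pos: [469.5, -115.1, 254.9]
ee_rot: [-0.705, 0.705, -0.055, 0.055]
force: [-0.1, 0.6, -0.2]
grip_width: 0.753
t 75.47 p [ 469.5 -115.1  254.9] F [-0.1  0.6 -0.2] g 0.753 axes y [-0.    -0.001 -1.   ] z [ 0.155  0.988 -0.001]
t 75.62 p [ 469.4 -115.6  254.8] F [0.4 0.4 0.9] g 0.752 axes y [-0.    -0.001 -1.   ] z [ 0.157  0.988 -0.001]
```

View pics/t26.png

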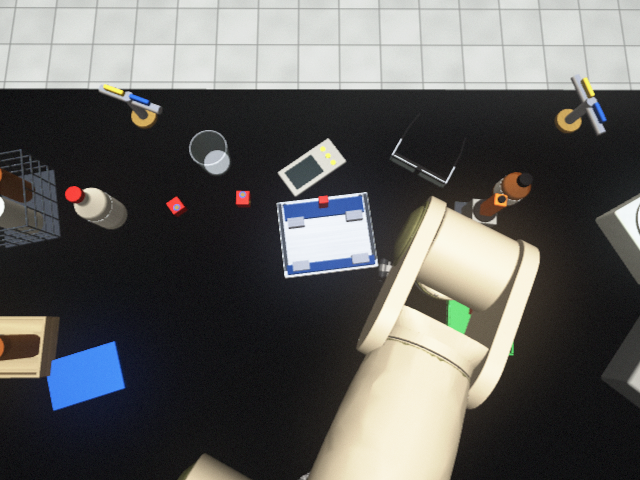

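View pics/s26.png

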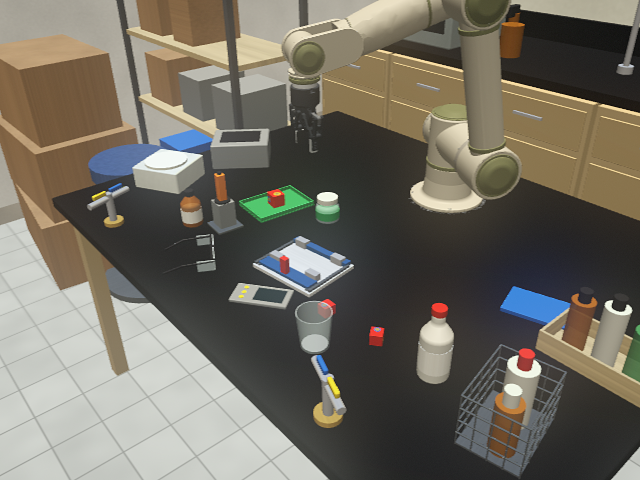

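```bash
python3 - <<'E'
from h import *
im=cv2.imread('pics/s26.png'); cv2.imwrite('pics/c26.png',cv2.resize(im[160:310,150:370],(800,545),interpolation=cv2.INTER_CUBIC))
E
```

```text
(no output)
```

View pics/c26.png

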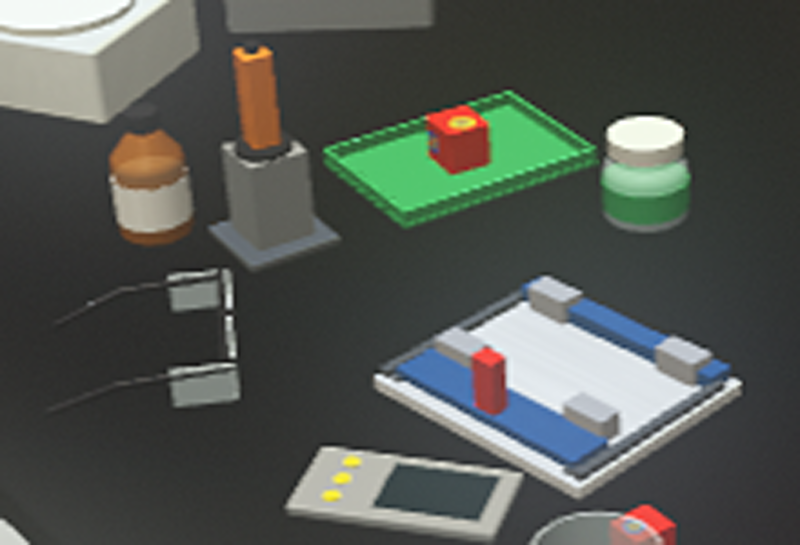

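The crop shows the block flat in the tray with its yellow contact up, the probe in its stand, the jaw open and the other things in place. Handing in.

```bash
python3 -c "
from h import *
print(ctrl.finish_job())"
```

```text
the job is handed in; nothing more can be done
None
```

I handed the job in at about 76 s of the 210 s allowed; `finish_job()` reports no verdict. Only the red block was on the bench. Neither camera showed a white or grey one; the one grey hit, low-scoring, was the tray. I took the largest of the three red blocks.

- **Probing:** I clamped the block blue contact up and held the probe tip on it for just over a second, with an estimated 4 mm of spring travel. I then turned the block on the bench, clamped it yellow contact up and did the same. In both cases the scene picture showed the tip on the brass. The force reading was noisy (about ±1 N), so contact was judged mainly from probe height and the pictures.
- **Final checks:** In the last pictures:
  - the probe hangs in its stand;
  - the block lies flat in the green tray;
  - the jaw is open by about 38 mm;
  - the small red blocks and the other things look unmoved.
- **Things that went wrong along the way:**
  - My first tilt to turn the block ran a joint to its limit. I moved the block and tilted the other way, which worked.
  - Setting the turned block down pressed with 31 N vertically, about 35 N in total at the wrist.
  - The first fast descent overshot to about bench level without a visible effect.

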